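Load the balance spindle and lock it with a wedge

TASK

Load the shaker's balance spindle: thread the three steel balance rings onto it by size, the largest at the bottom and the smallest on top, each lying flat on the one below. Then, from the side of the spindle that faces the robot, push the steel wedge thin end first with its flat sole down through the slot above the top ring, and drive it in by feel until it is wedged firmly and holds the stack tight when let go, but do not force it. Leave the two small vials where they stand.

Things in the scene. Friction and masses are not known exactly. Their poses are not given: they have to be found in the camera images.
- spindle_tip (a point): Top centre of the fixed upright steel spindle (24 mm diameter) in a round grey foot (90 mm diameter, 12 mm high); 97 mm above the worktop; top edge tapered to 17 mm diameter over the last 7 mm. z up; x along the slot, away from the robot (within 0.35 rad of world x); y across it.
- slot_roof (a point): Centre of the flat roof of the slot through the spindle, on its axis, 81 mm above the worktop; axes as spindle_tip. Slot 11 mm wide (y), open at both ends along x, floor 17 mm below the roof. With all rings on, the top ring's face hides the floor and 8 to 11 mm (by the seat's setting) stay free below the roof. The wedge goes in towards +x.
- seat_top (a point): Centre of the upper face of the dark knurled seat nut (43 mm diameter) round the spindle's foot, on which the bottom ring lies; it has been set by hand 34 to 37 mm above the worktop, is too stiff to be pushed down, and does not move by itself.
- ring_large_center (a point): Centre (half-way up) of the large steel ring: outer diameter 60, bore 26, thickness 12 mm; lies flat on the worktop at the start, 0.15 kg nominal. z is its axis.
- ring_medium_center (a point): Centre of the medium steel ring: outer diameter 50, bore 26, thickness 12 mm, 0.10 kg. z is its axis.
- ring_small_center (a point): Centre of the small steel ring: outer diameter 40, bore 26, thickness 12 mm, 0.06 kg. z is its axis.
- wedge_grip (a point): Centre of the dark upright block at the steel wedge's thick end: 22 long (x), 10 wide (y), 38 high, this point 19 mm above the flat sole. z up, x to the thin end: bar 8 mm wide, 14 thick at x = 11, 4 thick at x = 81, then a pointed nose to x = 91. On the worktop sole down at the start, thin end away from the robot (within 0.5 rad). 0.05 kg.
- ring_large: the large ring; origin at the centre of its underside
- ring_medium: the medium ring; origin at the centre of its underside
- ring_small: the small ring; origin at the centre of its underside
- wedge: The wedge; origin in the sole, 46 mm ahead of the block's centre (x to the thin end). Its taper (1 in 7) holds itself by friction once driven with 10 to 20 N (stop by force). If the sole did not rest on the top ring when it was let go, it turns loose and must be pushed again from behind the block.
- spindle: the fixed spindle with its foot and seat; origin at the centre of the foot's underside. Tall equipment stands behind the rings (a dispenser, from about x = 0.57 m, y 0 to -0.22 m) and at the far left (an analyser, y above 0.47 m); bottles stand at the back left
- vial_white: bystander: small glass vial with white cap, 22 mm diameter, 48 mm high, upright
- vial_black: bystander: small glass vial with black cap, 22 mm diameter, 48 mm high, upright
Things that resemble listed ones, but are neither listed nor needed, are in the scene too. What is shaped like the ring_large but orange or red is not meant. Leave any brown look-alike of the spindle alone.

How it is judged:
By the outcome, as a careful person would: the job done as asked, in the order asked, and still so for the second after the job is handed in, with the robot touching nothing.
It also fails if it takes over 72 s, if anything falls off the work surface, if the arm or the gripper's body presses on something with over 40 N, if the wrist force passes 120 N, or if a joint passes its speed limit or range.

ROBOT

A 6-joint arm with a two-finger parallel gripper is mounted at the origin on a cart in front of the work surface, level with it; the furniture and walls round the work are solid. World frame = base frame: x ahead of the robot, y to its left, z up, the work surface at z = 0. Lengths are in m, angles in rad, forces in N, time in s.
With the tool pointing down it reaches from about 0.4 to 0.825 m from the base axis. Payload 7 kg.
Tool frame: the origin (TCP) lies midway between the tips of the shut fingers; the grasp point (between the pads) lies 19 mm behind it; y points along the fingers, x is the direction in which the jaws open and shut, and the axes are right-handed (so a half turn about y gives the same grasp; the last joint's range is limited). The gripper opens to 88 mm and grips with 3 to 60 N. Pads are 19 mm wide; open, the fingers measure 130 mm over their backs; the gripper's body (78 mm by 193 mm) begins 47 mm behind the grasp point.
Start: joints at [-0.944, 0.359, 0.012, 0, -1.224, -0.288], TCP at [0.224, -0.637, 0.227] pointing down, gripper open.
Joint ranges: [-3.07, 3.07], [-1.43, 2.12], [-1.02, 1.25], [-3.03, 1.67], [-3.05, -0], [-3.03, 3.03]. Speed limits (rad/s): [2.39, 2.39, 3.01, 3.14, 3.14, 3.14].

INTERFACE

Orientations are given as [roll, pitch, yaw] about the fixed x, y, z axes, in that order (R = Rz(yaw) Ry(pitch) Rx(roll)).
In Python, from workcell import * gives the robot as it stands. The module is installed in compiled form; this text tells all that it offers.
- The arm moves only by the shell command python3 -m pendant 'ROWS'. ROWS is JSON, a list that holds one entry, the list of rows, each a list of 7 numbers: the shift along the tool's x, y, z in units of 30 mm (1.0 is 30 mm), then the turn, a rotation vector about the tool's x, y, z in rad, then the gripper command: -1 is fully open, 1 is shut, values between are in proportion. In form: [[[tx, ty, tz, rx, ry, rz, grip], ...]]. A call has 1 to 10 rows; each row is the pose to reach, as a shift and turn from the pose measured when the call began, along the tool's axes at that moment; what a row does not reach only later rows make up. A row lasts 1/8 s, in which the tool goes at most 62.5 mm and 10.7 degrees, less where a joint would pass 70% of its speed; a pose out of reach is approached as far as the arm can. A call with a gripper value outside its range is refused whole. The fingers move at their own pace and stop on an object; the grip force is fixed at half the most. Time passes only in rows, so rows that repeat a pose let the fingers close. It gives the time, the measured TCP pose, the force and the opening at its end, in the units of the state.
- sense(): the state, without advancing time (a new reading comes with each control period).
- read_camera(name): name is "side" or "top"; returns the picture (384x512x3 uint8, red, green, blue); there is no depth.
- calibration(name): a dict with "fx", "fy", "cx", "cy" (pixels), "R" (3x3) and "t" (3): a world point X has camera coordinates R X + t. Camera axes: x right, y down, z forward; pixel columns grow to the right and rows downward; lengths in m; the calibration is good to about 2 mm. A picture is of the moment at which its call begins. calibration takes no time and is no camera call.
- close_job(): hands the job in, once; it reports no verdict.
The state is a dict: "t": time; "q": joint angles; "qd": joint speeds; "effort": joint torques, N m; "eef_pos": TCP position; "tcp_rot": TCP orientation; "contact_force": force on the tool from outside, world axes, zero at the start; "torque": the same for the moment, N m; "width": finger opening in m.
Only numpy, scipy, OpenCV 4.12 (cv2) and the standard library are available. Lean on these libraries where they do the work, as an engineer would, in place of code of your own. Each camera call takes 0.05 s, during which the arm holds its last target.

## Working session

There is one attempt and no reset: what is moved stays moved. The work goes in short steps, Python scripts to look and compute and a shell command to move; the robot and the scene stay as the last step left them, time stands still between calls to the robot, and variables do not carry over. Pictures are saved under pics/ and viewed, and the job is handed in when it is done.

```bash
mkdir -p pics; python3 - <<'E'
from workcell import *
import cv2, numpy as np
for n in("side","top"):
    c=calibration(n); print(n,c)
    im=read_camera(n); cv2.imwrite(f"pics/{n}0.png",cv2.cvtColor(im,cv2.COLOR_RGB2BGR))
s=sense(); print(s)
E
```

```text
side {'fx': 354.7326317951616, 'fy': 354.7326317951616, 'cx': 256.60701899651855, 'cy': 199.75810103856662, 'R': array([[-0.80911158, -0.5874091 , -0.01700002],
       [-0.1926637 ,  0.29248724, -0.93665998],
       [ 0.55517488, -0.75458715, -0.34982723]]), 't': array([0.40043177, 0.18651087, 0.62314313])}
top {'fx': 397.640479551393, 'fy': 397.640479551393, 'cx': 253.4034102940149, 'cy': 195.70435718366352, 'R': array([[ 0.01595191, -0.99968355, -0.01945065],
       [-0.99733965, -0.01452466, -0.07143289],
       [ 0.07112778,  0.0205384 , -0.99725574]]), 't': array([-0.06261746,  0.52998374,  1.11972489])}
{'t': 0.1, 'q': array([-9.43913877e-01,  3.59305255e-01,  1.11775941e-02, -2.95158469e-04,
       -1.22415673e+00, -2.88094953e-01]), 'qd': array([-0.00097477, -0.00022649,  0.00365463,  0.000724  , -0.00066724,
       -0.00086909]), 'effort': array([ 4.80056369e-04, -5.84162521e+01,  2.93751007e+01,  7.01547280e+00,
        1.02054072e-02, -5.66768222e-05]), 'eef_pos': array([ 0.22414928, -0.63622591,  0.22573709]), 'tcp_rot': array([-1.57063954e+00, -1.50558156e-03,  1.90948322e+00]), 'contact_force': array([ 0.50793392, -0.5078229 , -1.013546  ]), 'torque': array([ 0.03746153,  0.02512359, -0.00408834]), 'width': 0.08759724875478726}
```

View pics/side0.png

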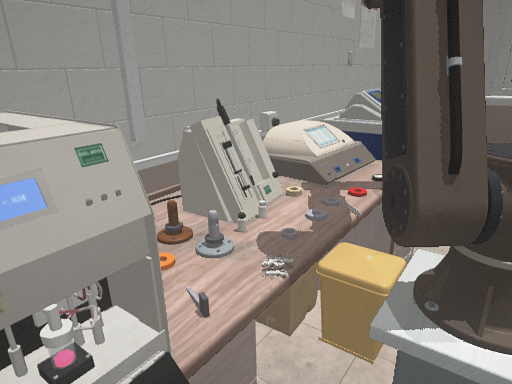

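View pics/top0.png

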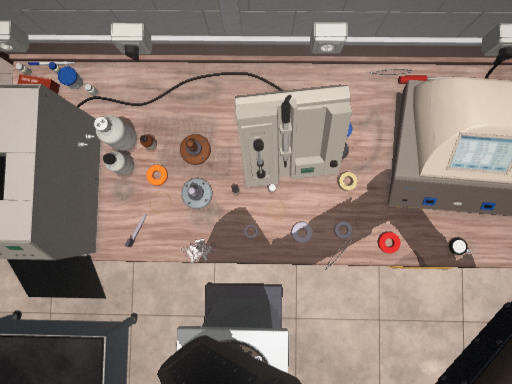

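```bash
python3 - <<'E'
import cv2, numpy as np
t=cv2.imread("pics/top0.png"); s=cv2.imread("pics/side0.png")
a=cv2.resize(t[165:265,225:405],None,fx=4.4,fy=4.4,interpolation=cv2.INTER_CUBIC); a=cv2.convertScaleAbs(a,alpha=1.5)
b=cv2.resize(t[150:265,100:225],None,fx=5,fy=5,interpolation=cv2.INTER_CUBIC)
c=cv2.resize(s[165:325,150:380],None,fx=3.4,fy=3.4,interpolation=cv2.INTER_CUBIC);c=cv2.convertScaleAbs(c,alpha=1.3)
for n,i in zip("abc",(a,b,c)): cv2.imwrite(f"pics/crop_{n}.png",i)
E
```

```text
(no output)
```

View pics/crop_a.png

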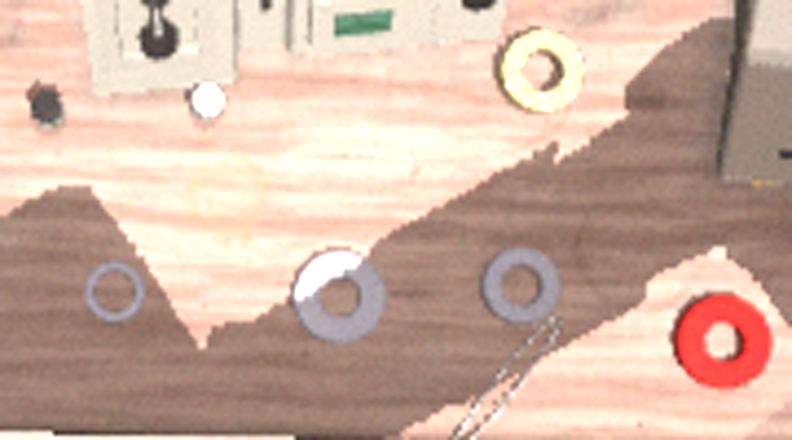

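View pics/crop_b.png

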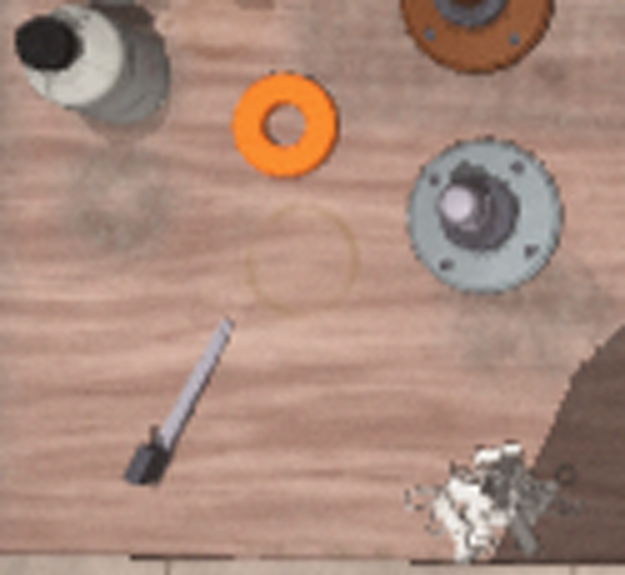

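View pics/crop_c.png

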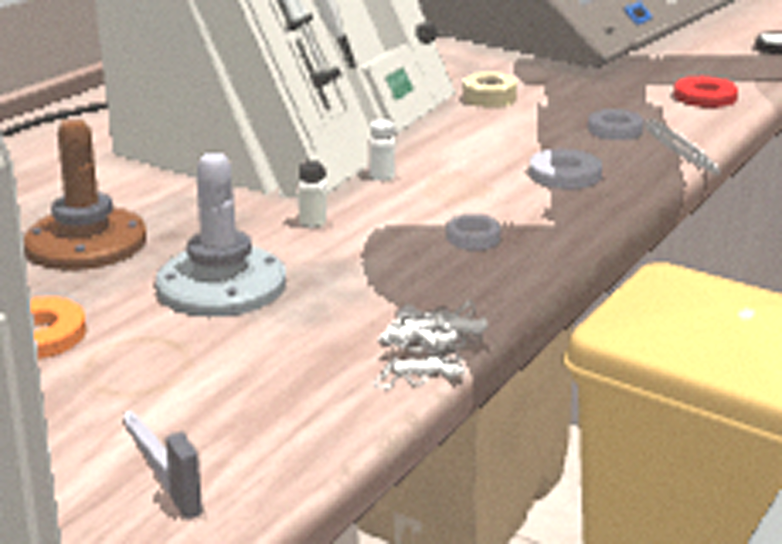

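```bash
cat > h.py <<'E'
from workcell import *
import cv2, numpy as np
C={n:calibration(n) for n in("side","top")}
def ray(n,u,v):
    c=C[n]; d=c["R"].T@np.array([(u-c["cx"])/c["fx"],(v-c["cy"])/c["fy"],1]); o=-c["R"].T@c["t"]; return o,d
def onz(n,u,v,z):
    o,d=ray(n,u,v); return o+d*(z-o[2])/d[2]
def tri(a,b):
    (o1,d1),(o2,d2)=ray("side",*a),ray("top",*b)
    A=np.stack([d1,-d2],1); s=np.linalg.lstsq(A,o2-o1,rcond=None)[0]
    p,q=o1+d1*s[0],o2+d2*s[1]; return (p+q)/2,np.linalg.norm(p-q)
def proj(n,X):
    c=C[n]; p=c["R"]@np.array(X)+c["t"]; return p[:2]/p[2]*c["fx"]+[c["cx"],c["cy"]]
def snap(n,f,box=None,k=4,al=1.0):
    im=cv2.cvtColor(read_camera(n),cv2.COLOR_RGB2BGR); cv2.imwrite(f"pics/{f}_raw.png",im)
    if box: im=im[box[1]:box[3],box[0]:box[2]]
    if k!=1: im=cv2.resize(im,None,fx=k,fy=k,interpolation=cv2.INTER_CUBIC)
    cv2.imwrite(f"pics/{f}.png",cv2.convertScaleAbs(im,alpha=al)); return im
E
python3 - <<'E'
from h import *
t=cv2.imread("pics/top0.png").astype(int)
def comp(mask,lab):
    n,l,st,ce=cv2.connectedComponentsWithStats(mask.astype(np.uint8))
    for i in range(1,n):
        if st[i,4]>12: yield i,l,st[i],ce[i]
hsv=cv2.cvtColor(t.astype(np.uint8),cv2.COLOR_BGR2HSV).astype(int)
m=(t[...,0]-t[...,2]>=2)|((t.min(2)>180))
for box,z,lab in(((236,216,266,246),.012,"small"),((284,216,318,248),.012,"large"),((328,214,359,246),.012,"medium")):
    mm=np.zeros(m.shape,bool); x0,y0,x1,y1=box; mm[y0:y1,x0:x1]=m[y0:y1,x0:x1]
    mm=cv2.morphologyEx(mm.astype(np.uint8),cv2.MORPH_CLOSE,np.ones((2,2)))
    cs,_=cv2.findContours(mm,cv2.RETR_EXTERNAL,cv2.CHAIN_APPROX_NONE)
    c=max(cs,key=len); (u,v),r=cv2.minEnclosingCircle(c); e=cv2.fitEllipse(c)
    print(lab,e, onz("top",e[0][0],e[0][1],.008).round(4), (np.array(e[1])+1)*2.75)
# wedge & spindle dump
for lab,(x0,y0,x1,y1) in dict(wedge=(120,208,150,252),foot=(178,174,216,212)).items():
    sub=t[y0:y1,x0:x1]
    mm=((sub[...,0]-sub[...,2]>=-6)).astype(np.uint8)
    cs,_=cv2.findContours(mm,cv2.RETR_EXTERNAL,cv2.CHAIN_APPROX_NONE)
    for c in cs:
        if len(c)>12:
            e=cv2.fitEllipse(c+np.array([x0,y0])); print(lab,len(c),e, onz("top",*e[0],.011).round(4))
cal=[(431,180),(517,167),(531,250),(446,264)]
E
```

```text
Traceback (most recent call last):
cv2.error: OpenCV(4.12.0) /io/opencv/modules/imgproc/src/shapedescr.cpp:361: error: (-201:Incorrect size of input array) There should be at least 5 points to fit the ellipse in function 'fitEllipseNoDirect'
```

```bash
python3 - <<'E'
import cv2, numpy as np
t=cv2.imread("pics/top0.png"); s=cv2.imread("pics/side0.png")
a=cv2.resize(t[170:215,175:220],None,fx=8,fy=8,interpolation=cv2.INTER_NEAREST)
a2=cv2.resize(t[208:253,120:165],None,fx=8,fy=8,interpolation=cv2.INTER_NEAREST)
b=cv2.resize(s[203:263,190:240],None,fx=9,fy=9,interpolation=cv2.INTER_NEAREST)
b2=cv2.resize(s[280:325,180:220],None,fx=9,fy=9,interpolation=cv2.INTER_NEAREST)
cv2.imwrite("pics/z1.png",np.hstack([a,a2]));cv2.imwrite("pics/z2.png",b)
cv2.imwrite("pics/z3.png",b2)
E
```

```text
(no output)
```

View pics/z1.png

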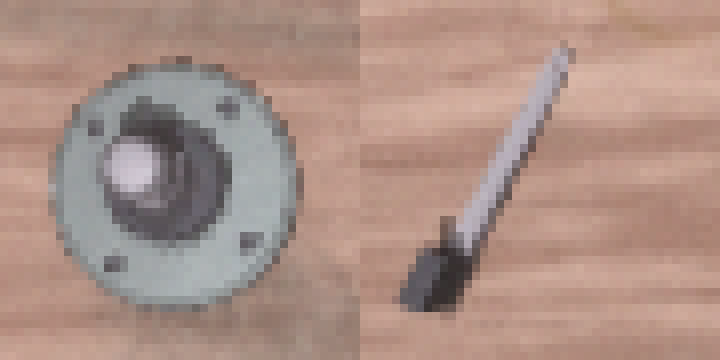

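View pics/z2.png

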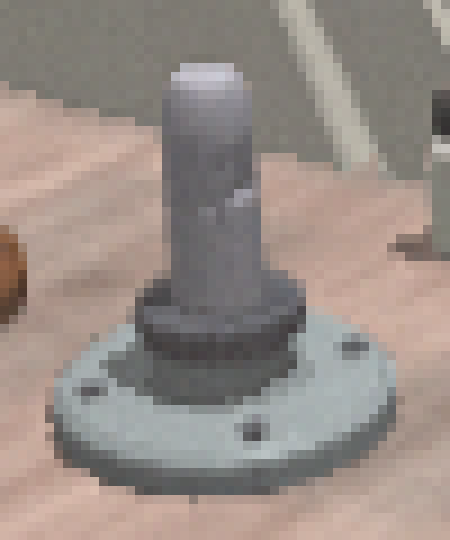

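View pics/z3.png

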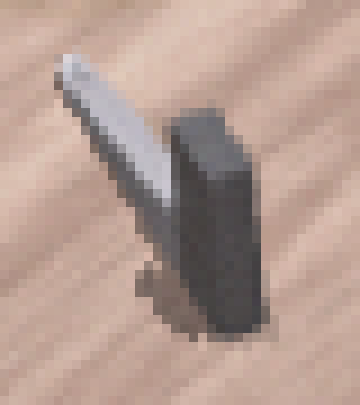

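```bash
python3 - <<'E'
from h import *
t=cv2.imread("pics/top0.png")
hsv=cv2.cvtColor(cv2.GaussianBlur(t,(3,3),0),cv2.COLOR_BGR2HSV).astype(int)
B=t.astype(int); d=cv2.GaussianBlur(t,(3,3),0).astype(int); d=d[...,0]-d[...,2]
print(d[231,240:262],d[239,290:312],d[230,330:356], d[192,175:222])
def fit(mask,x0,y0,z):
    cs,_=cv2.findContours(mask.astype(np.uint8),cv2.RETR_EXTERNAL,cv2.CHAIN_APPROX_NONE)
    c=max(cs,key=cv2.contourArea)+np.array([x0,y0]); e=cv2.fitEllipse(c)
    print(np.round(e[0],2),np.round(e[1],1),onz("top",*e[0],z).round(4))
up=cv2.resize(t,None,fx=4,fy=4,interpolation=cv2.INTER_CUBIC).astype(int)
for lab,(x0,y0,x1,y1),z,th in(("small",(238,218,264,244),.009,-6),("large",(286,217,317,247),.009,-6),("medium",(329,215,358,245),.009,-6),("foot",(176,172,218,214),.012,-10)):
    s=up[4*y0:4*y1,4*x0:4*x1]; m=(s[...,0]-s[...,2]>th)
    cs,_=cv2.findContours(m.astype(np.uint8),cv2.RETR_EXTERNAL,cv2.CHAIN_APPROX_NONE)
    c=max(cs,key=cv2.contourArea); e=cv2.fitEllipse(cv2.convexHull(c)); 
    uv=(np.array(e[0])+.5)/4-.5+[x0,y0]
    P=onz("top",*uv,z); print(lab,uv.round(2),(np.array(e[1])/4).round(2),P.round(4), "dia mm",(np.array(e[1])/4*(1.08)/397.6*1000).round(1))
def P1(x,y,k,ox,oy): return ((x+.5)/k-.5+ox,(y+.5)/k-.5+oy)
# foot holes -> angle
hs=[onz("top",*P1(*p,8,175,170),.012) for p in((95,127),(228,108),(249,241),(114,265))]
c=np.mean(hs,0); print("foot holes centre",c.round(4),[np.degrees(np.arctan2(*(h-c)[1::-1])).round(1) for h in hs],[np.linalg.norm(h-c).round(4) for h in hs])
tip=P1(132,168,8,175,170); print("tip top",onz("top",*tip,.097).round(4))
tips=P1(207,74,9,190,203); print("tip side",onz("side",*tips,.097).round(4),tri(tips,tip))
hs=[onz("side",*P1(*p,9,190,203),.012) for p in((91,390),(253,432),(354,347))]; print(np.round(hs,4))
# wedge: nose (top), block
n=onz("top",*P1(567-360,52,8,120,208),.004); b=onz("top",*P1(427-360,276,8,120,208),.038)
print("wedge nose",n.round(4),"block top",b.round(4),np.degrees(np.arctan2(*(n-b)[1::-1])), np.linalg.norm((n-b)[:2]))
nb=onz("side",*P1(66,66,9,180,280),.004); bt=onz("side",*P1(212,142,9,180,280),.038); print("side",nb.round(4),bt.round(4),np.degrees(np.arctan2(*(nb-bt)[1::-1])))
for nme,p in(("blk",(235,188)),("wht",(272,188)),("brown",(194,146))): print(nme,onz("top",*p,.048).round(3))
E
```

```text
[-30 -32 -31 -25 -12  -5 -12 -25 -31 -31 -30 -31 -31 -30 -25 -13  -3  -9
 -24 -32 -32 -35] [-31 -32 -30 -23 -12  -6  -2  -1  -1   0   0  -1   0   0   0   0   1   0
  -1  -8 -20 -28] [-31 -32 -32 -27 -13  -3   0  -1  -7 -21 -30 -32 -32 -32 -32 -33 -27 -14
  -4  -1  -1  -6 -18 -29 -33 -33] [-52 -52 -52 -52 -51 -42 -20   0   7   7   8   7   3   1   1   2   2   2
   2   0  -2  -3  -3  -2  -2   1   2   1   2   6   9   9   8   7   8   6
  -3 -26 -45 -50 -51 -50 -51 -51 -51 -50 -50]
small [250.6  230.93] [12.96 13.39] [ 0.4302 -0.0479  0.009 ] dia mm [35.2 36.4]
large [301.53 232.05] [20.21 20.63] [ 0.4294 -0.1936  0.009 ] dia mm [54.9 56. ]
medium [342.82 229.51] [16.82 17.31] [ 0.4385 -0.3113  0.009 ] dia mm [45.7 47. ]
foot [196.35 192.95] [30.44 30.55] [0.5369 0.1105 0.012 ] dia mm [82.7 83. ]
foot holes centre [0.5376 0.1115 0.012 ] [np.float64(53.8), np.float64(-35.0), np.float64(-124.7), np.float64(145.5)] [np.float64(0.035), np.float64(0.0345), np.float64(0.0347), np.float64(0.0354)]
tip top [0.5366 0.1108 0.097 ]
tip side [0.5355 0.111  0.097 ] (array([0.53636043, 0.11061498, 0.09673531]), np.float64(0.0007414716324304785))
[[0.5594 0.1367 0.012 ]
 [0.5094 0.1299 0.012 ]
 [0.5185 0.0797 0.012 ]]
wedge nose [0.4739 0.2585 0.004 ] block top [0.3939 0.2951 0.038 ] -24.61897272333307 0.08795266903553133
side [0.4714 0.2617 0.004 ] [0.3909 0.2969 0.038 ] -23.588204987283035
blk [ 0.55  -0.003  0.048]
wht [ 0.551 -0.107  0.048]
brown [0.667 0.115 0.048]
```

Look-alikes, in top-image pixels:
- **Rings:** steel rings at (251,231), (301,232) and (343,230), with brass at (348,181), red at (389,242) and orange at (157,175) as decoys. By diameter, the small ring is at 251, the large at 301 and the medium at 343.
- **Spindles:** grey at (196,193) is the target. The brown one at (195,149) is a decoy.
- **Wedge:** (135,230).

The foot holes put the slot yaw at about +10°, and the crops confirm these choices.

```bash
cat >> h.py <<'E'
from scipy.spatial.transform import Rotation as Ro
def tgt(x,y,z,yaw):
    s=sense(); R=Ro.from_euler("xyz",s["tcp_rot"]); G=Ro.from_euler("xyz",[-np.pi/2,0,yaw])
    d=R.inv().apply(np.array([x,y,z])-s["eef_pos"])/.03; r=(R.inv()*G).as_rotvec()
    print("t",round(s["t"],2),"pos",s["eef_pos"].round(4),"w",round(s["width"],4),"F",s["contact_force"].round(1)); print("row",d.round(2),r.round(3))
E
python3 - <<'E'
from h import *
tgt(.4294,-.1936,.08,1.5708)
E
```

```text
t 0.1 pos [ 0.2241 -0.6362  0.2257] w 0.0876 F [ 0.5 -0.5 -1. ]
row [ 11.64   4.87 -11.36] [-0.     0.339  0.001]
```

```bash
python3 -m pendant '[[[11.64,4.87,-11.36,0,0.339,0,-1],[11.64,4.87,-11.36,0,0.339,0,-1],[11.64,4.87,-11.36,0,0.339,0,-1],[11.64,4.87,-11.36,0,0.339,0,-1],[11.64,4.87,-11.36,0,0.339,0,-1],[11.64,4.87,-11.36,0,0.339,0,-1],[11.64,4.87,-11.36,0,0.339,0,-1],[11.64,4.87,-11.36,0,0.339,0,-1],[11.64,4.87,-11.36,0,0.339,0,-1],[11.64,4.87,-11.36,0,0.339,0,-1]]]'; python3 -c "
from h import *
tgt(.4294,-.1936,.002,1.5708)"
```

```text
t: 1.35
eef_pos: [0.4295, -0.193, 0.0799]
tcp_rot: [-1.569, -0.001, 1.572]
contact_force: [0.8, -0.6, -0.6]
width: 0.0874
t 1.35 pos [ 0.4295 -0.193   0.0799] w 0.0874 F [ 0.8 -0.6 -0.6]
row [-0.03  2.6  -0.  ] [-0.002  0.002  0.001]
```

```bash
python3 -m pendant '[[[-0.02,1.4,0,0,0,0,-1],[-0.02,2.4,0,0,0,0,-1],[-0.02,2.55,0,0,0,0,-1],[-0.02,2.55,0,0,0,0,1],[-0.02,2.55,0,0,0,0,1],[-0.02,2.55,0,0,0,0,1],[-0.02,2.55,0,0,0,0,1],[-0.02,2.55,0,0,0,0,1]]]'; python3 -c "
from h import *
snap('top','t1',(260,190,345,260),8,1.3)
tgt(.537,.111,.14,1.5708)"
```

```text
t: 2.35
eef_pos: [0.43, -0.1935, 0.0042]
tcp_rot: [-1.571, -0.001, 1.573]
contact_force: [-1.6, -0.1, 7.6]
width: 0.0578
t 2.4 pos [ 0.43   -0.1935  0.0042] w 0.0573 F [-0.8 -0.4  7.4]
row [10.15 -4.52 -3.59] [-0.     0.002  0.001]
```

View pics/t1.png

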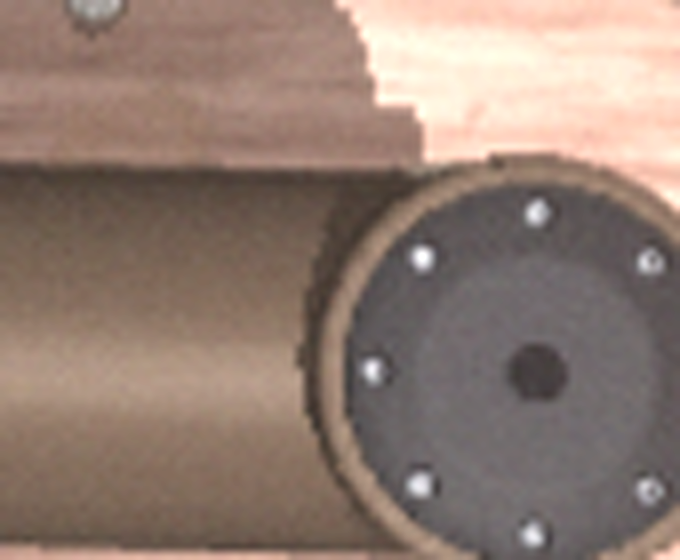

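```bash
python3 -c "
from h import *
snap('side','s1',(250,160,400,260),5,1.4); s=sense(); print(s['width'],s['contact_force'])"
```

```text
0.05712350150395521 [-0.58602786 -0.43382121  6.57864748]
```

View pics/s1.png

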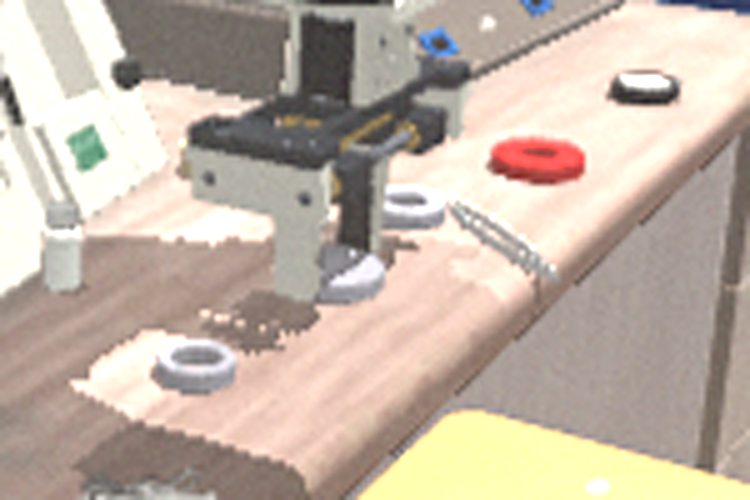

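```bash
python3 -m pendant '[[[0,-0.1,0,0,0,0,1],[0,-0.2,0,0,0,0,1],[0,-0.3,0,0,0,0,1]]]';  python3 -c "
from h import *
snap('side','s2',(290,190,350,230),12,1.2); s=sense(); print(s['width'],s['contact_force'],proj('side',[.43,-.1935,.012]), [(proj('side',[.43+.03*np.cos(a),-.1935+.03*np.sin(a),.012+.009])-[290,190])*12 for a in np.arange(0,6.28,1.57)])"
```

```text
t: 2.82
eef_pos: [0.4299, -0.1934, 0.0133]
tcp_rot: [-1.57, -0.001, 1.573]
contact_force: [-1.0, -0.5, -1.3]
width: 0.0573
0.05706333899213837 [-0.36293736  0.13480334 -1.5946217 ] [315.26717391 212.42127616] [array([191.63831287, 207.57136982]), array([244.29898034, 274.54047957]), array([421.64090798, 260.71419289]), array([362.74763863, 194.64381509])]
```

View pics/s2.png

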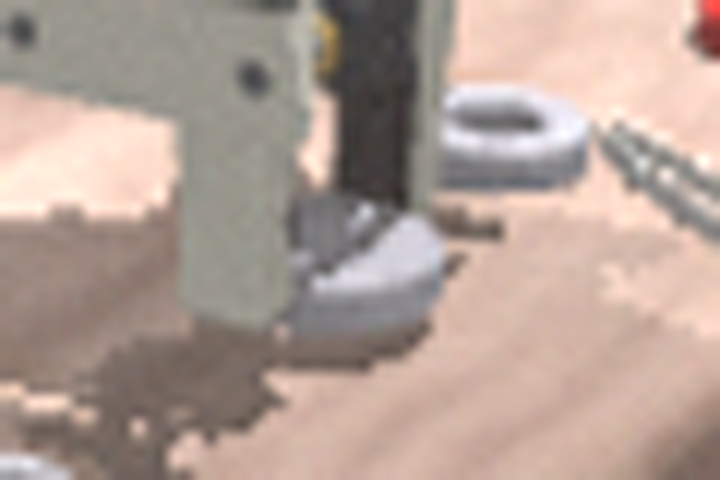

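```bash
python3 -c "
from h import *
tgt(.5372,.111,.118,1.5708)"
```

```text
t 2.88 pos [ 0.4301 -0.1935  0.0137] w 0.0571 F [-0.4  0.1 -1.6]
row [10.14 -3.47 -3.6 ] [0.    0.002 0.001]
```

```bash
python3 -m pendant '[[[0.5,-1.8,0,0,0,0,1],[2,-3.4,-0.4,0,0,0,1],[4,-3.47,-1.2,0,0,0,1],[6,-3.47,-2.1,0,0,0,1],[8,-3.47,-3,0,0,0,1],[9.6,-3.47,-3.5,0,0,0,1],[10.14,-3.47,-3.6,0,0,0,1],[10.14,-3.47,-3.6,0,0,0,1],[10.14,-3.47,-3.6,0,0,0,1]]]';  python3 -c "
from h import *
snap('side','s3',(160,160,270,260),7,1.2);tgt(.5372,.111,.043,1.5708)"
```

```text
t: 4.0
eef_pos: [0.5366, 0.1099, 0.1178]
tcp_rot: [-1.57, -0.001, 1.573]
contact_force: [-0.2, -0.4, -2.1]
width: 0.0575
t 4.05 pos [0.5368 0.1097 0.118 ] w 0.0574 F [ 0.4 -0.  -2.3]
row [ 0.04  2.5  -0.02] [-0.001  0.001  0.001]
```

View pics/s3.png

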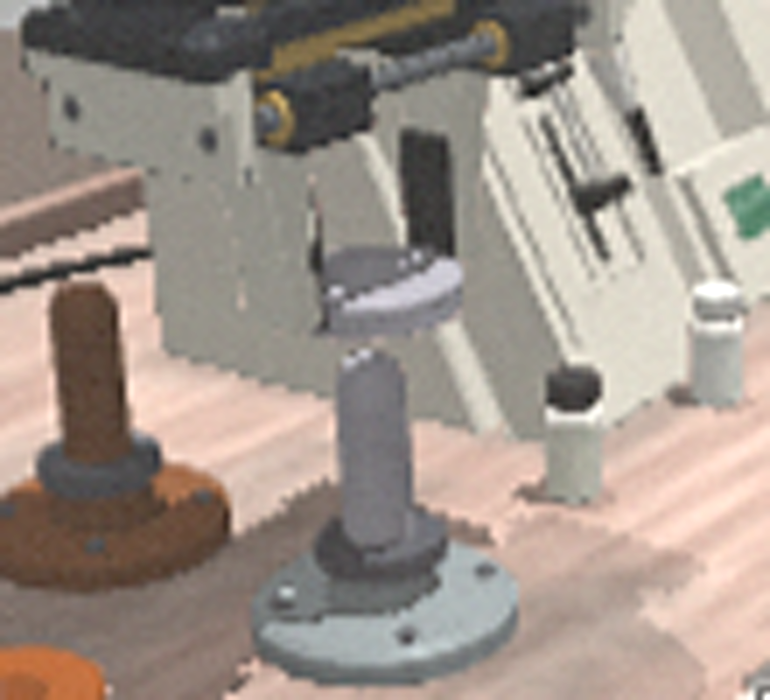

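```bash
python3 -m pendant '[[[0.04,0.4,-0.02,0,0,0,1],[0.04,0.6,-0.02,0,0,0,1],[0.04,0.8,-0.02,0,0,0,1],[0.04,1.0,-0.02,0,0,0,1],[0.04,1.15,-0.02,0,0,0,1]]]';  python3 -c "
from h import *
snap('side','s4',(160,160,270,260),7,1.2);tgt(.5372,.111,.043,1.5708);print(sense()['torque'])"
```

```text
t: 4.68
eef_pos: [0.5373, 0.1109, 0.083]
tcp_rot: [-1.57, -0.001, 1.572]
contact_force: [-0.7, 0.5, -1.5]
width: 0.0573
t 4.72 pos [0.5372 0.1109 0.0826] w 0.0573 F [ 0.9 -0.1 -2.6]
row [ 0.    1.32 -0.  ] [-0.001  0.001  0.   ]
[ 0.03051141 -0.34942155 -0.0311129 ]
```

View pics/s4.png

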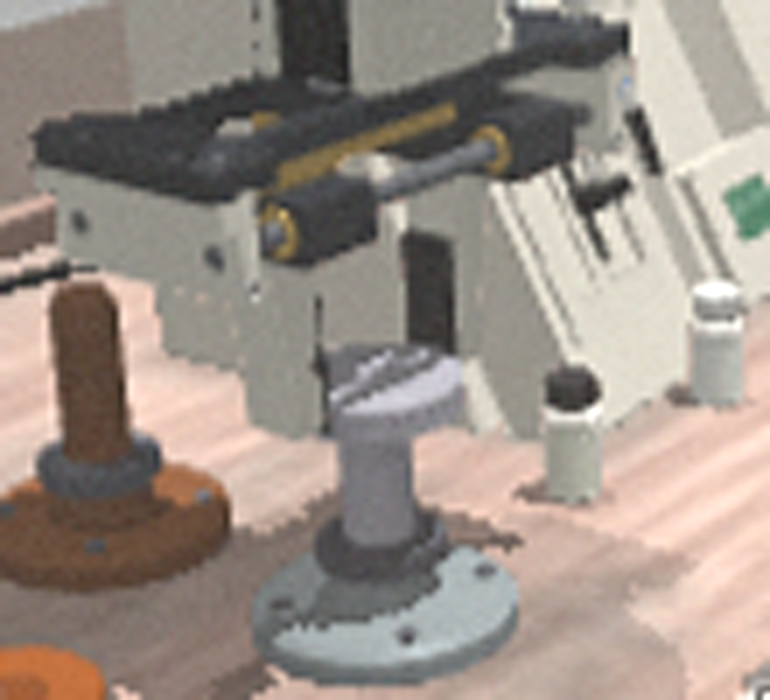

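```bash
python3 -m pendant '[[[0,0.5,0,0,0,0,1],[0,0.9,0,0,0,0,1],[0,1.2,0,0,0,0,1],[0,1.3,0,0,0,0,1],[0,1.36,0,0,0,0,1]]]'
```

```text
t: 5.35
eef_pos: [0.5372, 0.111, 0.0416]
tcp_rot: [-1.57, -0.0, 1.572]
contact_force: [0.8, 0.4, -1.4]
width: 0.0571
```

```bash
python3 -m pendant '[[[0,0.05,0,0,0,0,1],[0,0.1,0,0,0,0,1],[0,0.12,0,0,0,0,1]]]'
```

```text
t: 5.72
eef_pos: [0.5373, 0.111, 0.0387]
tcp_rot: [-1.57, -0.0, 1.573]
contact_force: [-2.9, -0.6, 8.3]
width: 0.0577
```

```bash
python3 -m pendant '[[[0,0,0,0,0,0,-1],[0,0,0,0,0,0,-1],[0,-0.2,0,0,0,0,-1],[0,-1.2,0,0,0,0,-1],[0,-2.6,0,0,0,0,-1],[0,-2.8,0,0,0,0,-1]]]';  python3 -c "
from h import *
snap('side','s5',(160,160,270,260),7,1.2);tgt(.4390,-.3113,.06,1.5708)"
```

```text
t: 6.48
eef_pos: [0.5391, 0.1117, 0.1261]
tcp_rot: [-1.575, -0.003, 1.573]
contact_force: [1.2, -0.1, -0.4]
width: 0.0875
t 6.53 pos [0.5385 0.1115 0.1253] w 0.0878 F [ 0.1 -0.3  0.5]
row [-14.09   2.13   3.35] [0.003 0.002 0.002]
```

View pics/s5.png

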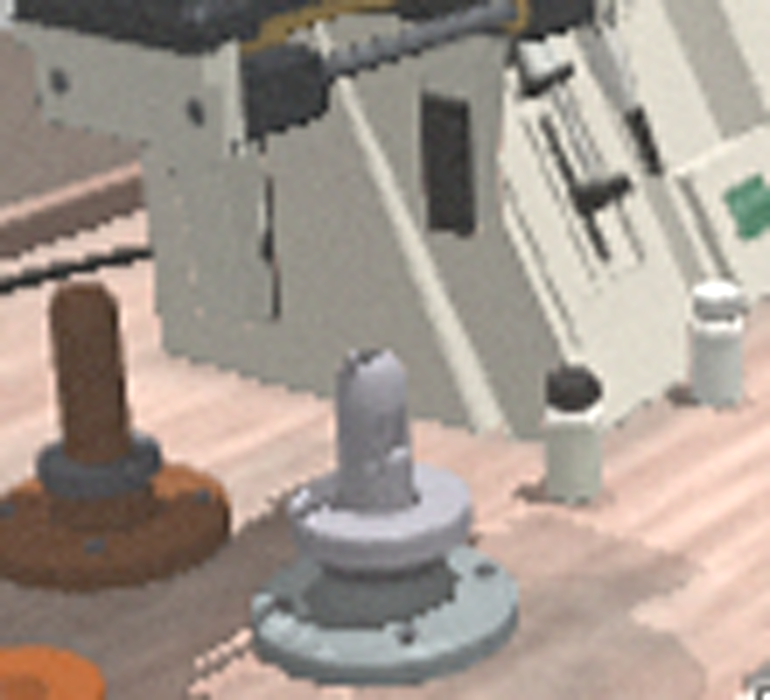

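The large ring lies flat on the seat: it is centred near crop (382,510) and the slot above it is clear. Next is the medium ring.

```bash
python3 -m pendant '[[[0,0,2,0,0,0,-1],[-2,0,3.2,0,0,0,-1],[-4,0.3,3.35,0,0,0,-1],[-6,0.8,3.35,0,0,0,-1],[-8,1.2,3.35,0,0,0,-1],[-10,1.6,3.35,0,0,0,-1],[-12,2,3.35,0,0,0,-1],[-14.09,2.13,3.35,0,0,0,-1],[-14.09,2.13,3.35,0,0,0,-1],[-14.09,2.13,3.35,0,0,0,-1]]]';  python3 -c "
from h import *
tgt(.4390,-.3113,.004,1.5708)"
```

```text
t: 7.78
eef_pos: [0.4379, -0.3113, 0.0591]
tcp_rot: [-1.572, -0.003, 1.571]
contact_force: [-0.7, 0.7, -0.5]
width: 0.0878
t 7.78 pos [ 0.4379 -0.3113  0.0591] w 0.0878 F [-0.7  0.7 -0.5]
row [-0.    1.84 -0.04] [0.001 0.    0.003]
```

```bash
python3 -m pendant '[[[0,1.2,-0.03,0,0,0,-1],[0,1.7,-0.03,0,0,0,-1],[0,1.8,-0.03,0,0,0,-1],[0,1.8,-0.03,0,0,0,1],[0,1.8,-0.03,0,0,0,1],[0,1.8,-0.03,0,0,0,1],[0,1.8,-0.03,0,0,0,1],[0,1.8,-0.03,0,0,0,1],[0,1.8,-0.03,0,0,0,1]]]';  python3 -c "
from h import *
snap('side','s6',(290,170,360,230),11,1.2);tgt(.5372,.111,.13,1.5708)"
```

```text
t: 8.9
eef_pos: [0.439, -0.3113, 0.0054]
tcp_rot: [-1.572, -0.003, 1.571]
contact_force: [-0.5, 0.9, 3.1]
width: 0.0469
t 8.95 pos [ 0.439  -0.3113  0.0053] w 0.0468 F [-0.9  1.4  4.7]
row [14.09 -4.11 -3.28] [0.001 0.    0.003]
```

View pics/s6.png

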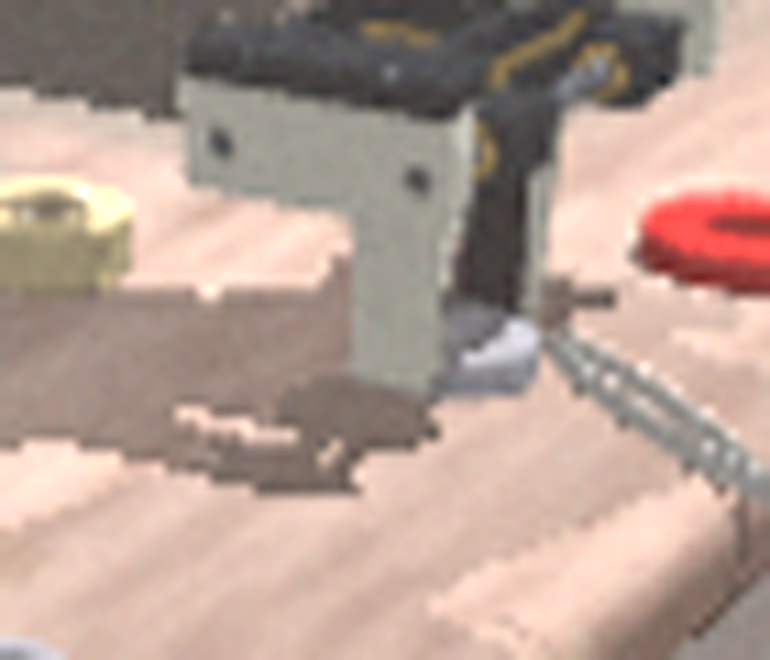

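```bash
python3 -m pendant '[[[0.2,-1.5,0,0,0,0,1],[2,-3,0,0,0,0,1],[4,-3.8,-0.3,0,0,0,1],[6,-3.82,-0.8,0,0,0,1],[8,-3.82,-1.2,0,0,0,1],[10,-3.82,-1.6,0,0,0,1],[12,-3.82,-2.2,0,0,0,1],[13.6,-3.82,-3,0,0,0,1],[14.09,-3.82,-3.28,0,0,0,1],[14.09,-3.82,-3.28,0,0,0,1]]]';  python3 -c "
from h import *
snap('side','s7',(160,160,270,260),7,1.2);tgt(.5372,.111,.085,1.5708)"
```

```text
t: 10.2
eef_pos: [0.537, 0.1118, 0.1205]
tcp_rot: [-1.571, -0.002, 1.572]
contact_force: [-0.3, -0.0, -1.8]
width: 0.0466
t 10.25 pos [0.5365 0.1109 0.1206] w 0.0472 F [-0.3 -0.7 -1.4]
row [ 0.    1.19 -0.02] [-0.     0.     0.002]
```

View pics/s7.png

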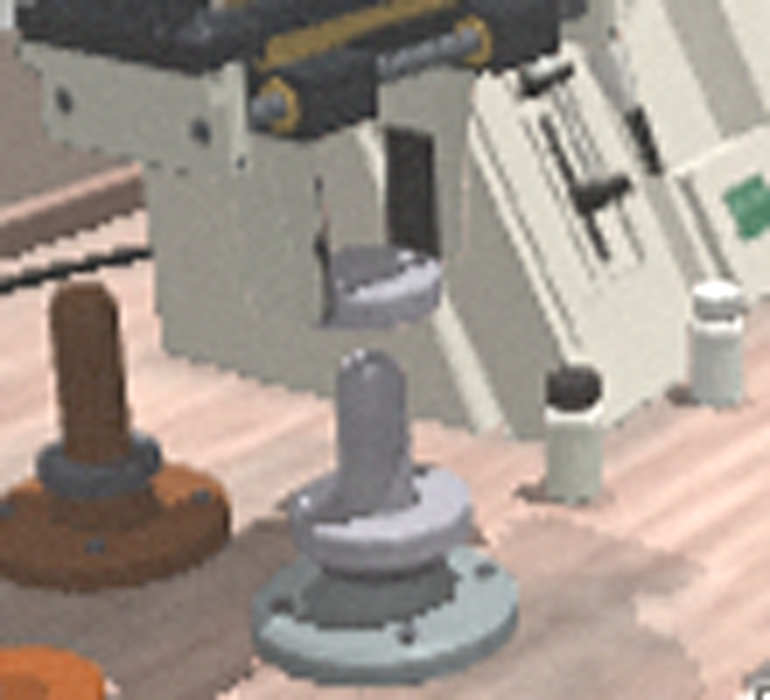

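```bash
python3 -m pendant '[[[0,0.4,-0.02,0,0,0,1],[0,0.6,-0.02,0,0,0,1],[0,0.8,-0.02,0,0,0,1],[0,1.0,-0.02,0,0,0,1],[0,1.15,-0.02,0,0,0,1]]]'
```

```text
t: 10.88
eef_pos: [0.5371, 0.1109, 0.0858]
tcp_rot: [-1.57, -0.002, 1.571]
contact_force: [0.6, 0.5, -1.9]
width: 0.047
```

```bash
python3 -m pendant '[[[0,0.4,0,0,0,0,1],[0,0.7,0,0,0,0,1],[0,0.95,0,0,0,0,1],[0,1.05,0,0,0,0,1],[0,1.1,0,0,0,0,1]]]'
```

```text
t: 11.5
eef_pos: [0.537, 0.1109, 0.0526]
tcp_rot: [-1.57, -0.002, 1.571]
contact_force: [0.9, 0.2, -1.8]
width: 0.0472
```

```bash
python3 -m pendant '[[[0,0.05,0,0,0,0,1],[0,0.09,0,0,0,0,1],[0,0.11,0,0,0,0,1]]]'
```

```text
t: 11.88
eef_pos: [0.5379, 0.111, 0.0517]
tcp_rot: [-1.572, -0.002, 1.572]
contact_force: [-6.4, -1.2, 23.0]
width: 0.047
```

```bash
python3 -m pendant '[[[0,-0.03,0,0,0,0,1],[0,-0.03,0,0,0,0,-1],[0,-0.03,0,0,0,0,-1],[0,-0.1,0,0,0,0,-1],[0,-1.2,0,0,0,0,-1],[0,-2.3,0,0,0,0,-1],[0,-2.5,0.3,0,0,0,-1]]]';  python3 -c "
from h import *
snap('side','s8',(160,160,270,260),7,1.2);tgt(.4307,-.0479,.06,1.5708)"
```

```text
t: 12.75
eef_pos: [0.5302, 0.1115, 0.1288]
tcp_rot: [-1.576, -0.004, 1.572]
contact_force: [0.2, -0.3, -0.2]
width: 0.0875
t 12.8 pos [0.5284 0.111  0.1283] w 0.0877 F [-2.3 -0.3  0.5]
row [-5.3   2.24  3.27] [0.003 0.001 0.004]
```

View pics/s8.png

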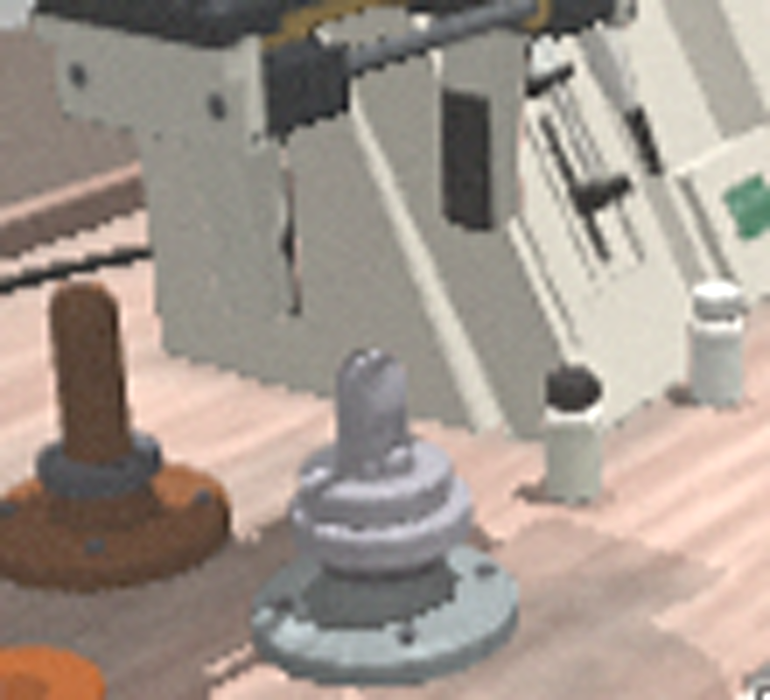

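The medium ring lies flat on the large one, near crop (378,475). Next is the small ring.

```bash
python3 -m pendant '[[[0,0,1.8,0,0,0,-1],[-2,0,3,0,0,0,-1],[-4,1,3.27,0,0,0,-1],[-5.3,2,3.27,0,0,0,-1],[-5.3,2.24,3.27,0,0,0,-1],[-5.3,2.24,3.27,0,0,0,-1],[-5.3,2.24,3.27,0,0,0,-1]]]';  python3 -c "
from h import *
tgt(.4307,-.0479,.005,1.5708)"
```

```text
t: 13.68
eef_pos: [0.4313, -0.047, 0.0605]
tcp_rot: [-1.575, -0.004, 1.573]
contact_force: [0.5, -0.3, 0.0]
width: 0.0874
t 13.68 pos [ 0.4313 -0.047   0.0605] w 0.0874 F [ 0.5 -0.3  0. ]
row [-0.04  1.85  0.03] [0.004 0.002 0.004]
```

```bash
python3 -m pendant '[[[-0.03,1.2,0.03,0.004,0,0.004,-1],[-0.03,1.7,0.03,0.004,0,0.004,-1],[-0.03,1.84,0.03,0.004,0,0.004,0],[-0.03,1.84,0.03,0.004,0,0.004,1],[-0.03,1.84,0.03,0.004,0,0.004,1],[-0.03,1.84,0.03,0.004,0,0.004,1],[-0.03,1.84,0.03,0.004,0,0.004,1],[-0.03,1.84,0.03,0.004,0,0.004,1],[-0.03,1.84,0.03,0.004,0,0.004,1],[-0.03,1.84,0.03,0.004,0,0.004,1]]]';  python3 -c "
from h import *
snap('side','s9',(250,190,330,260),9,1.2);tgt(.5370,.111,.13,1.5708)"
```

```text
t: 14.92
eef_pos: [0.4308, -0.0477, 0.0055]
tcp_rot: [-1.571, 0.0, 1.573]
contact_force: [-2.0, 0.3, 5.1]
width: 0.0368
t 14.97 pos [ 0.4308 -0.0476  0.0055] w 0.0368 F [-0.4  0.5  6. ]
row [ 5.28 -4.15 -3.55] [ 0.001  0.003 -0.   ]
```

View pics/s9.png

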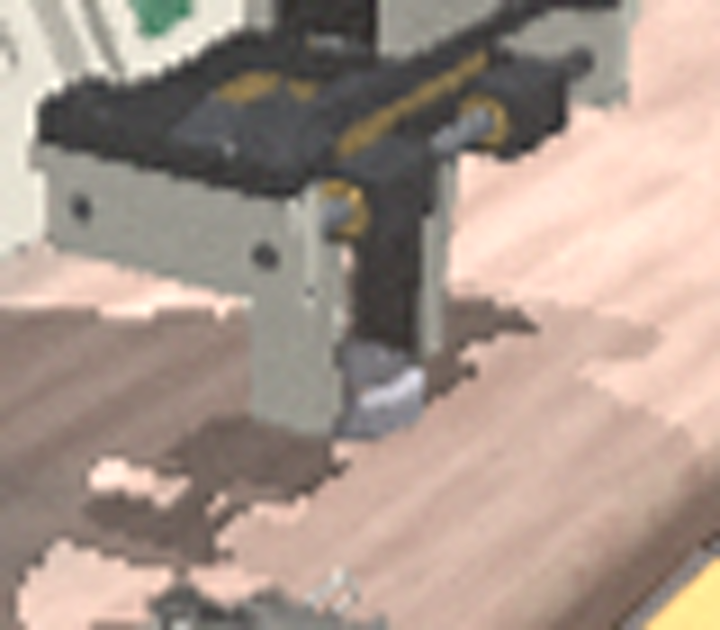

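```bash
python3 -m pendant '[[[0.2,-1.5,0,0,0,0,1],[1.2,-3,0,0,0,0,1],[2.6,-3.8,-0.4,0,0,0,1],[4,-3.82,-1.4,0,0,0,1],[5,-3.82,-2.6,0,0,0,1],[5.28,-3.82,-3.4,0,0,0,1],[5.28,-3.82,-3.55,0,0,0,1],[5.28,-3.82,-3.55,0,0,0,1]]]';  python3 -c "
from h import *
snap('side','s10',(160,160,270,260),7,1.2);tgt(.537,.111,.085,1.5708)"
```

```text
t: 15.98
eef_pos: [0.5362, 0.1106, 0.1194]
tcp_rot: [-1.57, 0.001, 1.573]
contact_force: [0.4, -0.8, -0.4]
width: 0.0363
t 16.02 pos [0.536  0.1105 0.1197] w 0.0364 F [ 0.2  0.8 -0.7]
row [ 0.02  1.16 -0.03] [-0.001  0.002 -0.001]
```

View pics/s10.png

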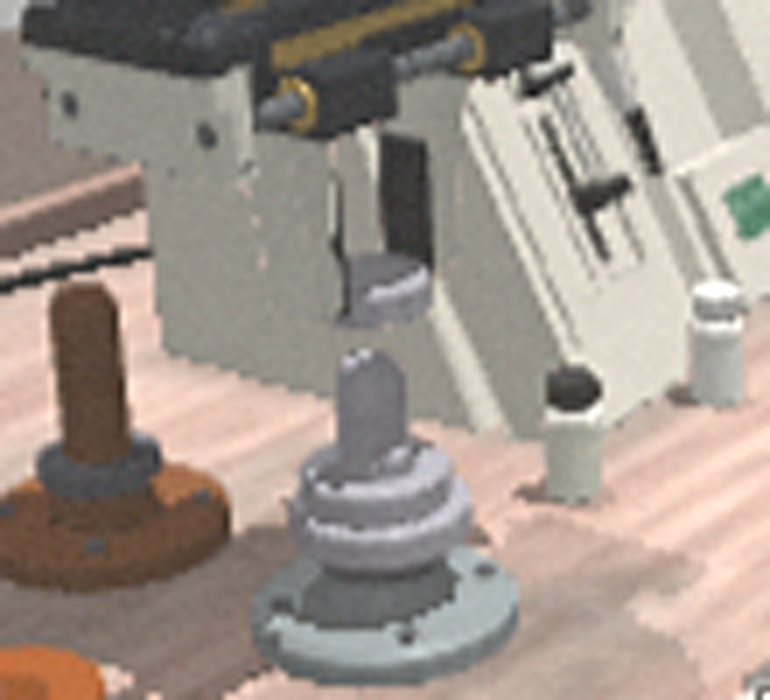

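```bash
python3 -m pendant '[[[0.02,0.4,-0.04,0,0,0,1],[0.02,0.6,-0.04,0,0,0,1],[0.02,0.8,-0.04,0,0,0,1],[0.02,1.0,-0.04,0,0,0,1],[0.02,1.15,-0.04,0,0,0,1]]]'
```

```text
t: 16.65
eef_pos: [0.5371, 0.111, 0.0847]
tcp_rot: [-1.57, 0.001, 1.573]
contact_force: [0.1, 0.4, 0.5]
width: 0.0365
```

```bash
python3 -m pendant '[[[0,0.3,0,0,0,0,1],[0,0.5,0,0,0,0,1],[0,0.62,0,0,0,0,1],[0,0.65,0,0,0,0,1]]]'
```

```text
t: 17.15
eef_pos: [0.5371, 0.1109, 0.065]
tcp_rot: [-1.57, 0.001, 1.573]
contact_force: [0.1, -0.3, 0.2]
width: 0.0367
```

```bash
python3 -m pendant '[[[0,0.03,0,0,0,0,1],[0,0.06,0,0,0,0,1],[0,0.06,0,0,0,0,1]]]'
```

```text
t: 17.52
eef_pos: [0.5374, 0.1111, 0.0641]
tcp_rot: [-1.571, 0.001, 1.573]
contact_force: [-1.5, -0.5, 4.9]
width: 0.0367
```

```bash
python3 -m pendant '[[[0,-0.02,0,0,0,0,-1],[0,-0.02,0,0,0,0,-1],[0,-0.1,0,0,0,0,-1],[0,-1.2,0,0,0,0,-1],[0,-2,0.3,0,0,0,-1]]]';  python3 -c "
from h import *
snap('side','s11',(160,160,270,260),7,1.2);tgt(.3925,.296,.07,1.150)"
```

```text
t: 18.15
eef_pos: [0.5289, 0.1112, 0.1251]
tcp_rot: [-1.571, 0.001, 1.573]
contact_force: [0.5, 0.2, 0.3]
width: 0.0813
t 18.2 pos [0.5291 0.1115 0.1281] w 0.0846 F [-0.5 -0.8  2.9]
row [6.16 1.93 4.54] [0.003 0.423 0.002]
```

View pics/s11.png

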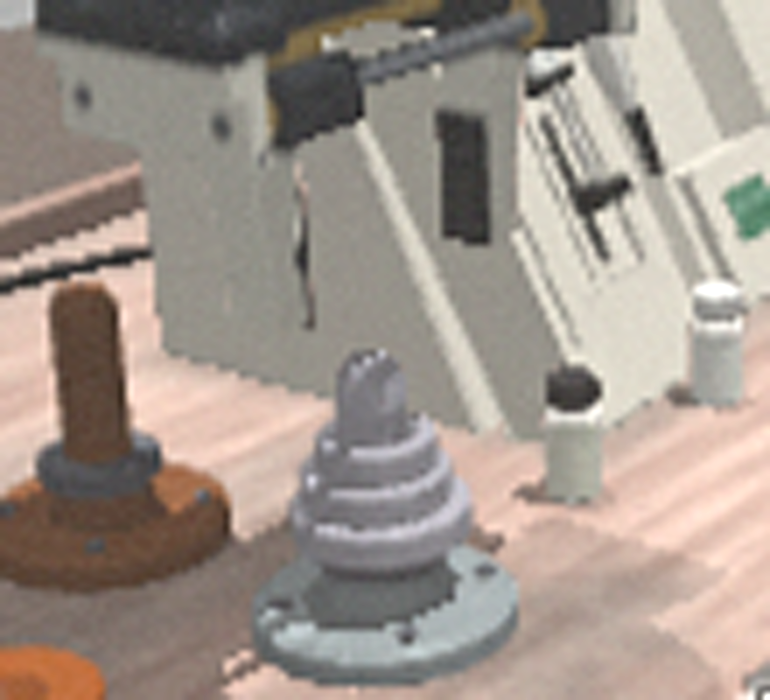

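All three rings are stacked in order and lying flat. Next is the wedge.

```bash
python3 -m pendant '[[[0.8,0,1.5,0,0.15,0,-1],[2.2,0.4,2.8,0,0.3,0,-1],[3.8,1,3.6,0,0.423,0,-1],[5.2,1.6,4.2,0,0.423,0,-1],[6.16,1.93,4.54,0.003,0.423,0,-1],[6.16,1.93,4.54,0.003,0.423,0,-1],[6.16,1.93,4.54,0.003,0.423,0,-1]]]';  python3 -c "
from h import *
snap('side','s12',(150,240,260,330),7,1.2);snap('top','t12',(90,190,190,265),7,1.2);tgt(.3925,.296,.007,1.150)"
```

```text
t: 19.08
eef_pos: [0.3935, 0.2957, 0.0698]
tcp_rot: [-1.569, -0.002, 1.152]
contact_force: [0.7, -0.4, -0.2]
width: 0.0876
t 19.18 pos [0.3938 0.2956 0.0702] w 0.0875 F [-0.1  0.6 -0. ]
row [-0.01  2.11  0.04] [-0.002  0.001  0.003]
```

View pics/s12.png

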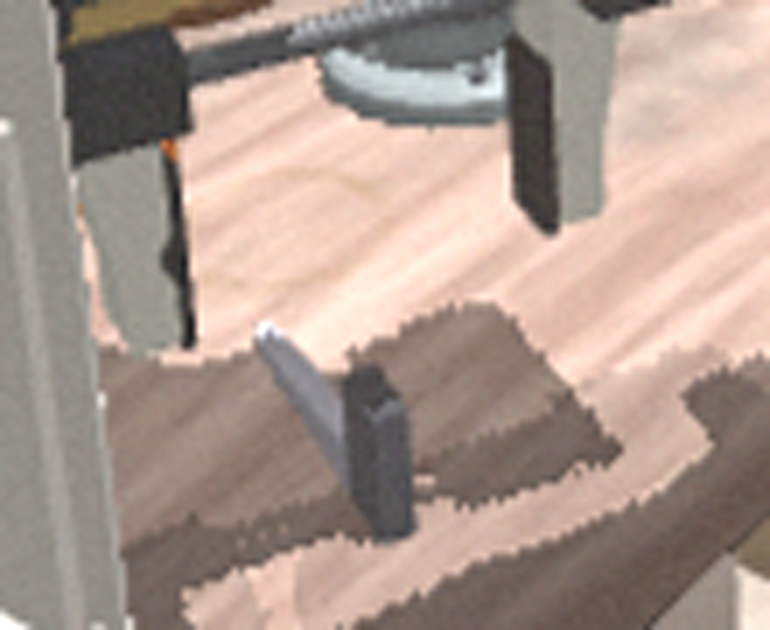

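View pics/t12.png

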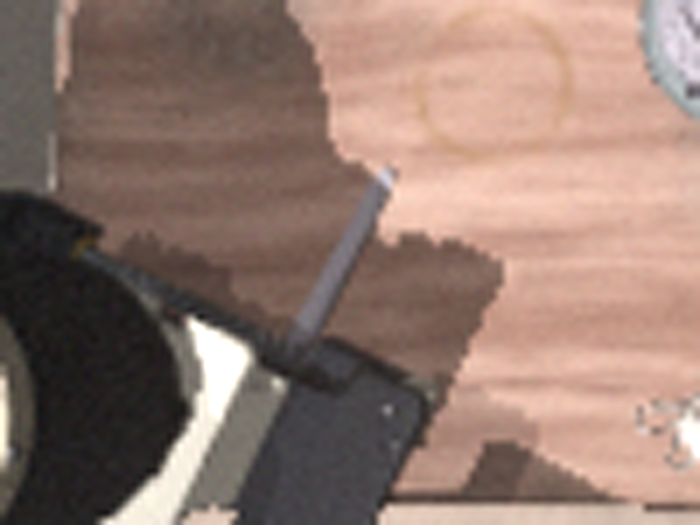

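```bash
python3 -m pendant '[[[-0.01,1.2,0.04,0,0,0,-1],[-0.01,1.9,0.04,0,0,0,-1],[-0.01,2.06,0.04,0,0,0,0],[-0.01,2.06,0.04,0,0,0,1],[-0.01,2.06,0.04,0,0,0,1],[-0.01,2.06,0.04,0,0,0,1],[-0.01,2.06,0.04,0,0,0,1],[-0.01,2.06,0.04,0,0,0,1],[-0.01,2.06,0.04,0,0,0,1],[-0.01,2.06,0.04,0,0,0,1]]]';  python3 -c "
from h import *
snap('side','s13',(150,240,260,330),7,1.2);tgt(.3925,.296,.115,1.150)"
```

```text
t: 20.42
eef_pos: [0.3927, 0.296, 0.0084]
tcp_rot: [-1.568, -0.003, 1.151]
contact_force: [0.2, -0.3, 0.7]
width: 0.0134
t 20.48 pos [0.3927 0.296  0.0084] w 0.0097 F [-0.7 -1.4  0.4]
row [ 0.01 -3.55  0.02] [-0.003  0.001  0.003]
```

View pics/s13.png

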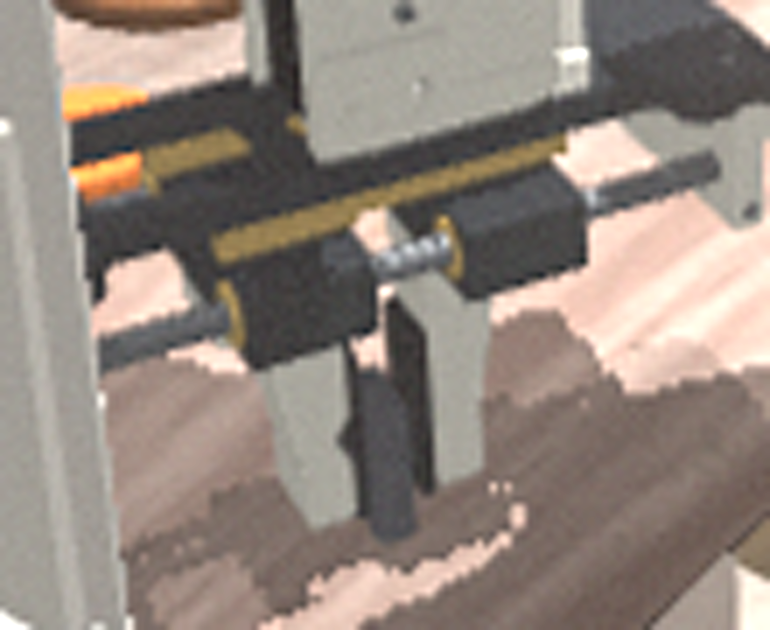

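```bash
python3 -m pendant '[[[0,0,0,0,0,0,1],[0,-0.3,0,0,0,0,1],[0,-0.6,0,0,0,0,1],[0,-0.6,0,0,0,0,1]]]';  python3 -c "
from h import *
snap('side','s14',(150,220,260,330),6,1.2);a=.173;tgt(.5365-.12*np.cos(a),.1108-.12*np.sin(a),.1,1.5708+a)"
```

```text
t: 20.98
eef_pos: [0.3929, 0.2961, 0.0273]
tcp_rot: [-1.568, -0.004, 1.151]
contact_force: [0.2, -1.3, -0.5]
width: 0.0098
t 21.02 pos [0.3928 0.2961 0.0269] w 0.0098 F [-0.3 -0.6 -0.5]
row [-5.92 -2.47 -3.56] [-0.001 -0.592  0.005]
```

View pics/s14.png

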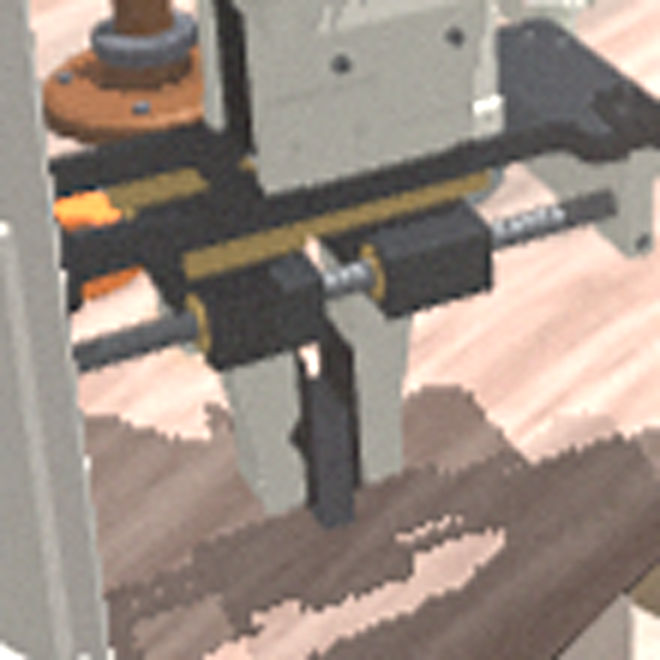

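```bash
python3 -m pendant '[[[-0.3,-1.8,0,0,0,0,1],[-1.5,-2.47,-0.6,0,-0.15,0,1],[-3,-2.47,-1.5,0,-0.3,0,1],[-4.5,-2.47,-2.5,0,-0.45,0.005,1],[-5.5,-2.47,-3.2,0,-0.592,0.005,1],[-5.92,-2.47,-3.56,0,-0.592,0.005,1],[-5.92,-2.47,-3.56,0,-0.592,0.005,1],[-5.92,-2.47,-3.56,0,-0.592,0.005,1]]]';  python3 -c "
from h import *
snap('side','s15',(180,180,290,270),7,1.2);snap('top','t15',(150,150,250,225),7,1.2);a=.173;tgt(.5365-.12*np.cos(a),.1108-.12*np.sin(a),.082,1.5708+a)"
```

```text
t: 22.02
eef_pos: [0.4183, 0.0905, 0.1001]
tcp_rot: [-1.57, -0.0, 1.743]
contact_force: [-0.9, 0.6, -1.0]
width: 0.0096
t 22.12 pos [0.4181 0.0907 0.1   ] w 0.0097 F [-0.3  0.7 -0.9]
row [-0.02  0.6  -0.  ] [-0.001  0.     0.   ]
```

View pics/s15.png

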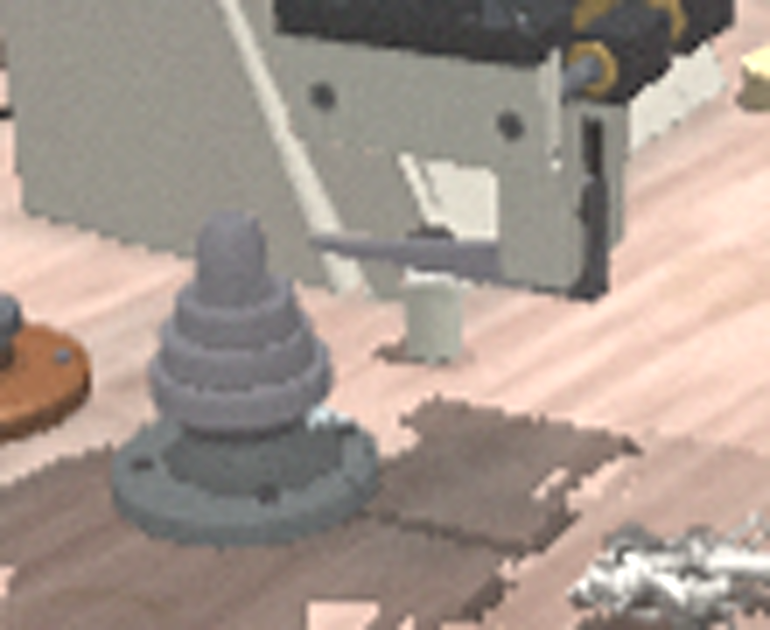

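View pics/t15.png

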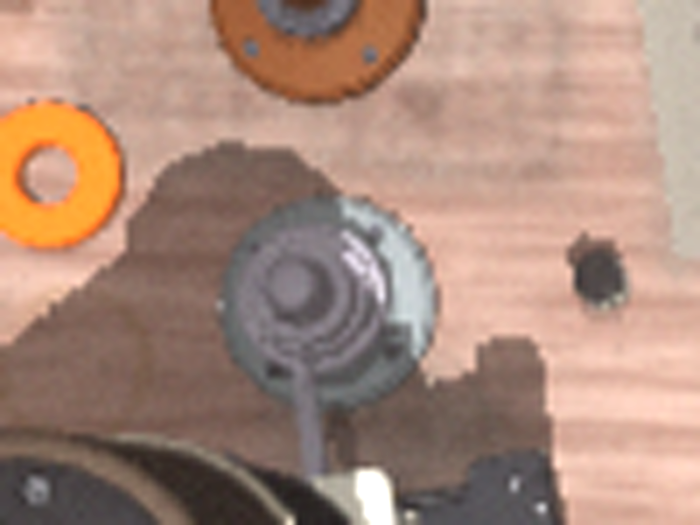

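```bash
python3 - <<'E'
from h import *
im=cv2.imread("pics/t15_raw.png"); 
cv2.imwrite("pics/t15b.png",cv2.resize(im[180:222,180:210],None,fx=14,fy=14,interpolation=cv2.INTER_NEAREST))
d=im.astype(int); print((d[...,0]-d[...,2])[198:218,188:202])
g=d.sum(2)//3; print(g[198:218,188:202])
a=.173; R=np.array([[np.cos(a),-np.sin(a)],[np.sin(a),np.cos(a)]])
p=np.array([.4181,.0907])
for x in(15,50,81,91):
    h=14-(x-11)/7 if x<=81 else 2
    print(x,proj("top",[*(p+R@[x/1e3,0]),.0916+h/1e3]).round(2))
print(proj("top",[.5365,.1108,.097]))
E
```

```text
[[  0  -1  -2  -1  -2   0   0  -4   0  -5  -1  -3  -4  -2]
 [ -2  -1   1  -2   1  -2  -1   0   3  -4  -5  -1  -1   1]
 [  0  -2  -1  -1  -1  -2  -3  -2  -2  -2  -1  -2  -2  -4]
 [ -1  -2   0   1  -2   0  -1  -1   0   2  -1   0  -2  -3]
 [  0  -5   0  -1   1  -1   0  -2   1  -2  -3  -2   1  -3]
 [  1  -4  -3   1   1  -1  -4   0  -3   2  -1   0   0  -3]
 [  1   1   0   1   0   1  -3  -1  -1  -1  -3  -1   0   5]
 [  1   0   2   2  -1   0   0   0   1   4   4   3   1  -1]
 [-14  -5   0   0   0  -1   0   1   2  -2   7   0   2   3]
 [-23 -17 -10  -4   2  -1  -2   1   2  -1   2   1   1  -2]
 [-27 -20 -19 -15  -6  -1  -1  -1  -4 -10  -8  -7  -8 -18]
 [-23 -21 -23 -21  -9   0  -1  -3 -20 -17 -13 -17 -17 -22]
 [-23 -24 -24 -21 -11   2  -1  -4 -21 -14 -18 -22 -20 -24]
 [-28 -25 -28 -24 -16   0  -1  -4 -16 -15 -15 -16 -19 -24]
 [-28 -24 -27 -26 -21  -4  -1  -2 -14 -18 -18 -16 -16 -20]
 [-27 -27 -27 -27 -22   0   1  -2 -13 -24 -20 -19 -18 -22]
 [-25 -28 -26 -25 -21  -6   1   2 -13 -24 -17 -16 -20 -24]
 [-26 -26 -25 -24 -22  -5  -1   0  -7 -23 -19 -19 -18 -24]
 [-27 -27 -26 -25 -20  -9   0  -2  -3 
[... 665 characters left out ...]
  73]
 [ 76  82  77  78  88 101 100  84  71  62  57  64  63  80]
 [ 77  79  75  78  92 105  99  82  67  55  54  59  73  77]
 [ 79  79  82  81  92 103 101  90  70  54  54  52  71  70]
 [ 86  83  83  83  88 104 104  95  70  60  64  60  63  76]
 [ 89  92  86  86  85 103 105 100  67  59  64  63  66  78]
 [ 91  91  90  87  90 105 102 103  76  83  65  65  68  82]
 [ 96  92  90  89  89 102 105 104  81  84  66  66  70  88]
 [ 90  88  88  88  88 101 106 102  79  87  68  68  68  87]
 [ 92  94  93  92  89  98 105 103  81  84  83  68  68  87]
 [ 49  54  79  78  91  96 107 103  81  93 101  96 125 202]]
15 [196.09 229.64]
50 [194.47 216.54]
81 [193.06 205.09]
91 [192.65 201.44]
[191.06625229 190.60878616]
```

View pics/t15b.png

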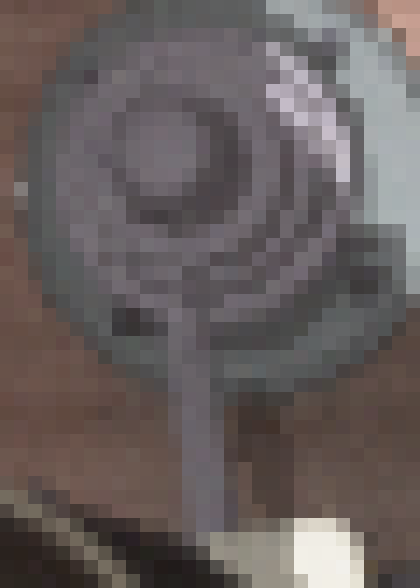

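```bash
python3 -m pendant '[[[-0.02,0.4,0,0,0,0,1],[-0.02,0.6,0,0,0,0,1],[-0.02,0.6,-0.3,0,0,0,1],[-0.02,0.6,-0.45,0,0,0,1],[-0.02,0.6,-0.45,0,0,0,1]]]';  python3 -c "
from h import *
snap('side','s16',(190,190,270,250),9,1.6);s=sense();print(s['contact_force'],proj('side',[.5365,.1108,.0706]))"
```

```text
t: 22.75
eef_pos: [0.4321, 0.0927, 0.0821]
tcp_rot: [-1.57, -0.0, 1.744]
contact_force: [0.6, 0.6, -0.4]
width: 0.0097
[-0.03452563 -0.70452609  0.14652598] [212.98317879 221.33227514]
```

View pics/s16.png

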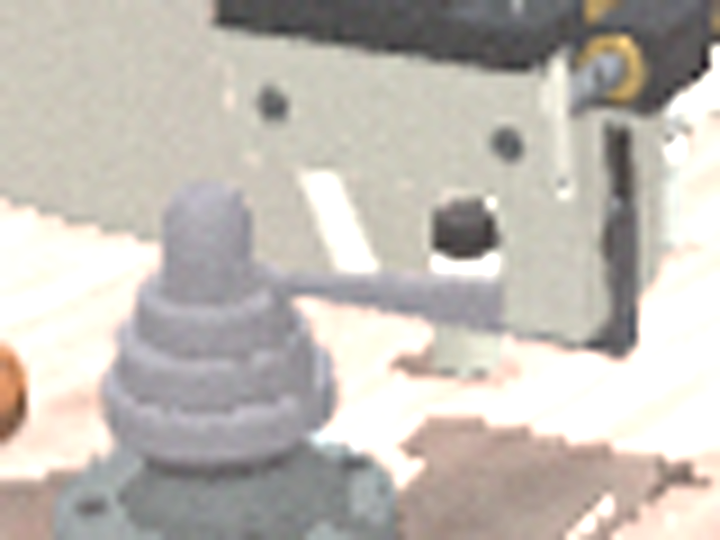

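```bash
python3 -m pendant '[[[0,0,-0.2,0,0,0,1],[0,0,-0.4,0,0,0,1],[0,0,-0.6,0,0,0,1],[0,0,-0.8,0,0,0,1],[0,0,-0.8,0,0,0,1]]]'
```

```text
t: 23.42
eef_pos: [0.4558, 0.0967, 0.0819]
tcp_rot: [-1.57, -0.0, 1.743]
contact_force: [0.8, 0.4, -0.2]
width: 0.0101
```

```bash
python3 -m pendant '[[[0,0.03,-0.1,0,0,0,1],[0,0.06,-0.2,0,0,0,1],[0,0.08,-0.2,0,0,0,1],[0,0.08,-0.2,0,0,0,1]]]'; python3 -c "
from h import *
snap('side','s17',(190,190,270,250),9,1.6)"
```

```text
t: 23.92
eef_pos: [0.4616, 0.0976, 0.0794]
tcp_rot: [-1.569, -0.0, 1.743]
contact_force: [-0.8, 1.0, -0.6]
width: 0.0096
```

View pics/s17.png

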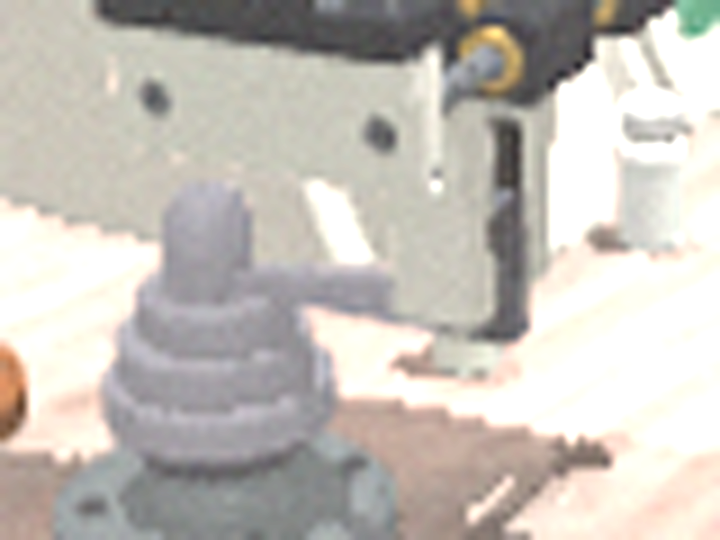

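```bash
python3 -m pendant '[[[0,0.01,0,0,0,0,1],[0,0.02,0,0,0,0,1],[0,0.02,0,0,0,0,1]]]'; python3 -c "
from h import *
s=sense();print(s['torque'],s['eef_pos'])"
```

```text
t: 24.35
eef_pos: [0.4616, 0.0977, 0.0788]
tcp_rot: [-1.569, -0.0, 1.743]
contact_force: [0.4, 0.1, -0.5]
width: 0.0096
[-0.00542137 -0.01783178  0.07068676] [0.46155863 0.09765142 0.07882783]
```

```bash
python3 -m pendant '[[[0,0.02,0,0,0,0,1],[0,0.03,0,0,0,0,1]]]'; python3 -c "
from h import *
s=sense();print(s['torque'],s['eef_pos'])"
```

```text
t: 24.6
eef_pos: [0.4619, 0.0978, 0.0784]
tcp_rot: [-1.57, -0.0, 1.744]
contact_force: [-2.7, -1.0, 5.2]
width: 0.0097
[-0.12162046  0.31878974 -0.00802222] [0.46191582 0.09779048 0.07835582]
```

```bash
python3 -m pendant '[[[0,-0.005,-0.15,0,0,0,1],[0,-0.005,-0.3,0,0,0,1],[0,-0.005,-0.45,0,0,0,1],[0,-0.005,-0.6,0,0,0,1],[0,-0.005,-0.6,0,0,0,1]]]'
```

```text
t: 25.22
eef_pos: [0.4804, 0.1011, 0.0786]
tcp_rot: [-1.571, -0.0, 1.744]
contact_force: [0.2, 0.1, 2.2]
width: 0.0099
```

```bash
python3 -m pendant '[[[0,0,-0.06,0,0,0,1],[0,0,-0.12,0,0,0,1],[0,0,-0.18,0,0,0,1],[0,0,-0.18,0,0,0,1]]]'
```

```text
t: 25.72
eef_pos: [0.4859, 0.1021, 0.0786]
tcp_rot: [-1.571, -0.0, 1.744]
contact_force: [0.3, 0.4, 3.1]
width: 0.0097
```

```bash
python3 -m pendant '[[[0,0,-0.04,0,0,0,1],[0,0,-0.08,0,0,0,1],[0,0,-0.08,0,0,0,1]]]'
```

```text
t: 26.1
eef_pos: [0.4884, 0.1026, 0.0786]
tcp_rot: [-1.571, -0.0, 1.744]
contact_force: [-0.7, -0.2, 3.6]
width: 0.0098
```

```bash
python3 -m pendant '[[[0,0,-0.04,0,0,0,1],[0,0,-0.04,0,0,0,1]]]'
```

```text
t: 26.35
eef_pos: [0.4897, 0.1028, 0.0786]
tcp_rot: [-1.571, -0.0, 1.744]
contact_force: [-1.1, -0.3, 4.1]
width: 0.0102
```

```bash
python3 -m pendant '[[[0,0,-0.03,0,0,0,1],[0,0,-0.03,0,0,0,1]]]'
```

```text
t: 26.6
eef_pos: [0.4907, 0.103, 0.0786]
tcp_rot: [-1.571, -0.0, 1.744]
contact_force: [-0.2, -0.1, 5.2]
width: 0.0097
```

```bash
python3 -m pendant '[[[0,0,-0.03,0,0,0,1],[0,0,-0.03,0,0,0,1]]]'
```

```text
t: 26.85
eef_pos: [0.4917, 0.1032, 0.0786]
tcp_rot: [-1.572, -0.0, 1.744]
contact_force: [-0.2, -0.1, 4.6]
width: 0.0103
```

```bash
python3 -m pendant '[[[0,0,-0.03,0,0,0,1],[0,0,-0.03,0,0,0,1]]]'; python3 -c "
from h import *
snap('side','s18',(190,190,270,250),9,1.6); s=sense(); print(s['contact_force'],s['torque'])"
```

```text
t: 27.1
eef_pos: [0.4926, 0.1034, 0.0786]
tcp_rot: [-1.572, -0.0, 1.744]
contact_force: [-0.3, -0.9, 4.0]
width: 0.0098
[-0.69681438  0.57410599  3.67038503] [-0.0678065   0.20296018  0.01815475]
```

View pics/s18.png

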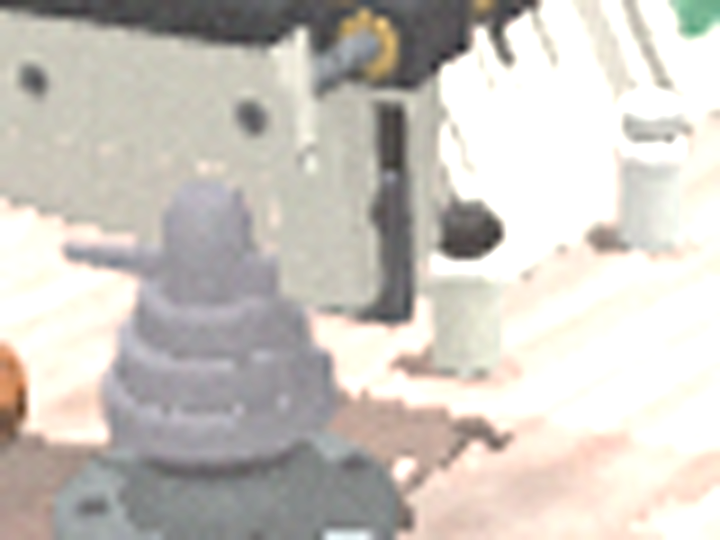

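```bash
python3 -m pendant '[[[0,0,-0.03,0,0,0,1],[0,0,-0.03,0,0,0,1]]]'
```

```text
t: 27.4
eef_pos: [0.4936, 0.1035, 0.0786]
tcp_rot: [-1.572, -0.0, 1.744]
contact_force: [-1.6, -0.5, 4.6]
width: 0.0096
```

```bash
python3 -m pendant '[[[0,0,-0.03,0,0,0,1],[0,0,-0.03,0,0,0,1]]]'
```

```text
t: 27.65
eef_pos: [0.4943, 0.1036, 0.0786]
tcp_rot: [-1.571, -0.0, 1.744]
contact_force: [-2.6, -0.0, 4.8]
width: 0.0101
```

```bash
python3 -m pendant '[[[0,0,-0.03,0,0,0,1],[0,0,-0.03,0,0,0,1]]]'
```

```text
t: 27.9
eef_pos: [0.4949, 0.1036, 0.0786]
tcp_rot: [-1.571, -0.0, 1.743]
contact_force: [-3.2, -0.9, 6.1]
width: 0.0095
```

```bash
python3 -m pendant '[[[0,0,-0.03,0,0,0,1],[0,0,-0.05,0,0,0,1]]]'
```

```text
t: 28.15
eef_pos: [0.4956, 0.1036, 0.0785]
tcp_rot: [-1.569, 0.0, 1.743]
contact_force: [-5.2, -0.2, 8.8]
width: 0.0099
```

```bash
python3 -m pendant '[[[0,0,-0.04,0,0,0,1],[0,0,-0.06,0,0,0,1]]]'
```

```text
t: 28.4
eef_pos: [0.4964, 0.1035, 0.0785]
tcp_rot: [-1.567, 0.001, 1.743]
contact_force: [-7.2, -0.9, 10.6]
width: 0.0099
```

```bash
python3 -m pendant '[[[0,-0.01,-0.05,-0.004,0,0,1],[0,-0.01,-0.08,-0.004,0,0,1]]]'; python3 -c "
from h import *
snap('side','s19',(190,190,270,250),9,1.6); s=sense(); print(s['contact_force'],s['torque'])"
```

```text
t: 28.65
eef_pos: [0.497, 0.1033, 0.0785]
tcp_rot: [-1.568, 0.001, 1.743]
contact_force: [-7.6, -0.1, 9.2]
width: 0.01
[-7.44773076 -0.1602586   8.43448016] [0.09306824 2.52270151 0.04685936]
```

View pics/s19.png

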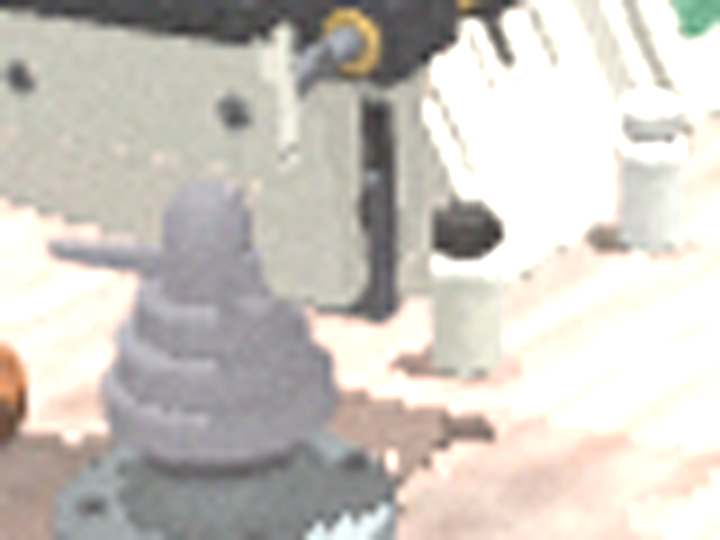

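```bash
python3 - <<'E'
from h import *
a=.173
for x,z in((51,.070),(51,.072),(41,.070),(41,.074),(14,.070),(14,.078),(-30,.070),(-51,.070),(-51,.108)):
    p=proj("side",[.5365+x/1e3*np.cos(a),.1108+x/1e3*np.sin(a),z]); print(x,z,((p-[190,190]+.5)*9).round(0))
E
```

```text
51 0.07 [ 46. 256.]
51 0.072 [ 46. 249.]
41 0.07 [ 78. 263.]
41 0.074 [ 77. 248.]
14 0.07 [165. 280.]
14 0.078 [163. 251.]
-30 0.07 [313. 308.]
-51 0.07 [386. 323.]
-51 0.108 [379. 181.]
```

```bash
python3 -m pendant '[[[0,-0.02,-0.08,-0.006,0,0,1],[0,-0.02,-0.13,-0.006,0,0,1],[0,-0.02,-0.13,-0.006,0,0,1]]]'
```

```text
t: 29.08
eef_pos: [0.4985, 0.103, 0.0784]
tcp_rot: [-1.57, 0.002, 1.742]
contact_force: [-9.0, 0.9, 8.5]
width: 0.0098
```

```bash
python3 -c "
from h import *
snap('side','s20',(190,190,270,250),9,1.6)"
```

```text
(no output)
```

View pics/s20.png

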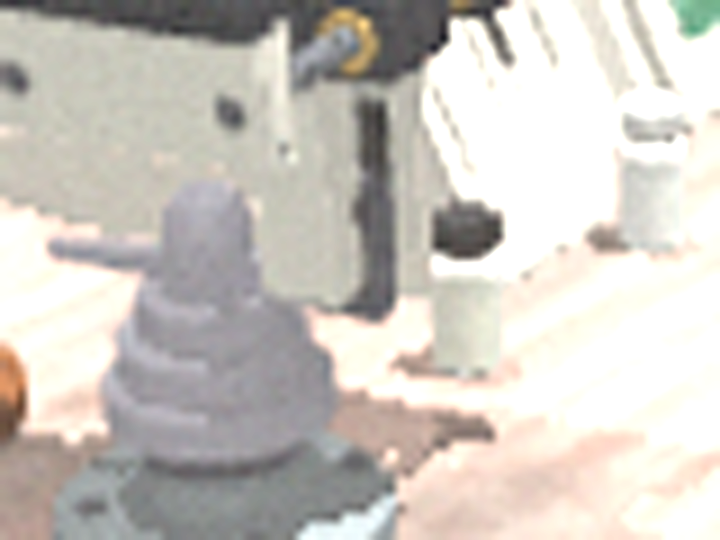

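```bash
python3 -m pendant '[[[0,0,0,0,0,0,0.4],[0,0,0,0,0,0,0.2],[0,0,0,0,0,0,0.2]]]'; python3 -c "
from h import *
snap('side','s21',(190,190,270,250),9,1.6);a=.173;d=.075;tgt(.5365-d*np.cos(a),.1108-d*np.sin(a),.078,1.5708+a)"
```

```text
t: 29.5
eef_pos: [0.4987, 0.1031, 0.0783]
tcp_rot: [-1.57, 0.002, 1.742]
contact_force: [-0.4, -0.0, 0.2]
width: 0.0325
t 29.55 pos [0.4987 0.1031 0.0783] w 0.0333 F [-0.7 -0.1  0.5]
row [0.03 0.01 1.22] [-0.001 -0.002 -0.002]
```

View pics/s21.png

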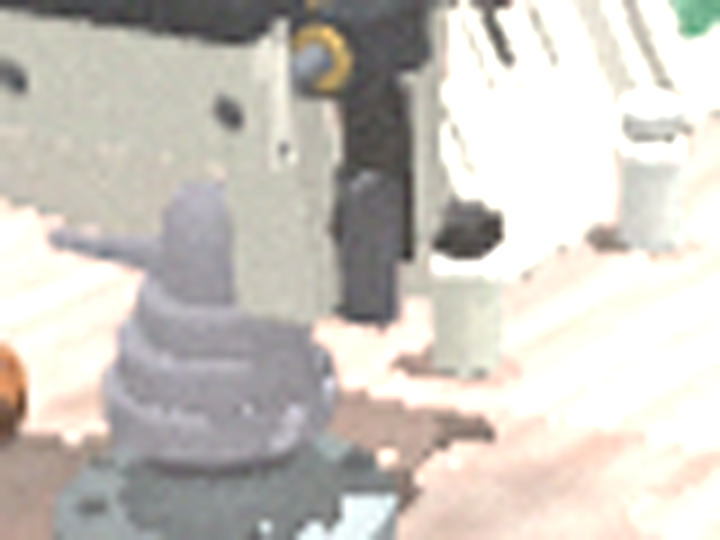

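```bash
python3 -m pendant '[[[0,0,0.6,0,0,0,0.2],[0,0,1.3,0,0,0,0.2],[0.03,-0.1,1.4,0,0,0,1],[0.03,-0.2,1.4,0,0,0,1],[0.03,-0.2,1.4,0,0,0,1],[0.03,-0.2,1.4,0,0,0,1]]]'; python3 -c "
from h import *
snap('side','s22',(190,190,290,260),8,1.6);snap('top','t22',(160,170,230,225),10,1.2);a=.173;d=.063;tgt(.5365-d*np.cos(a),.1108-d*np.sin(a),.084,1.5708+a)"
```

```text
t: 30.3
eef_pos: [0.4576, 0.097, 0.0843]
tcp_rot: [-1.57, 0.002, 1.742]
contact_force: [-0.2, 0.7, -0.9]
width: 0.0024
t 30.4 pos [0.4574 0.0968 0.0842] w 0.0006 F [-1.   0.1 -0.8]
row [ 0.01  0.01 -0.58] [-0.001 -0.002 -0.002]
```

View pics/s22.png

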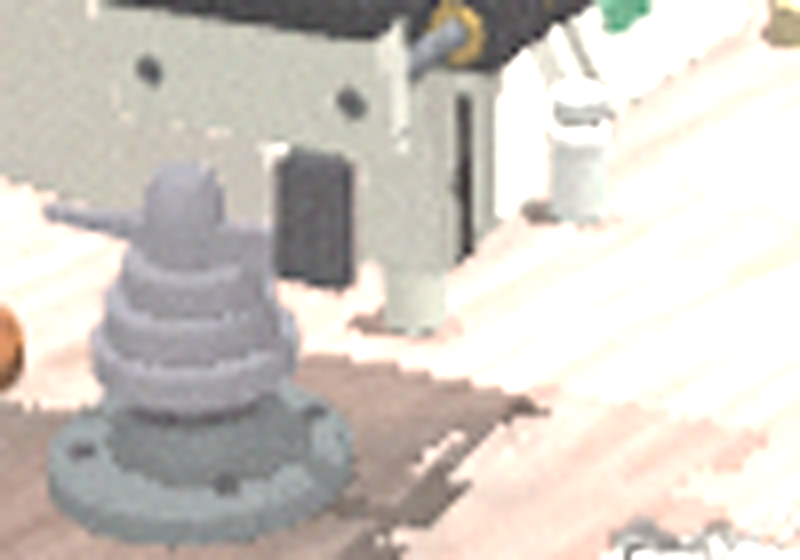

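View pics/t22.png

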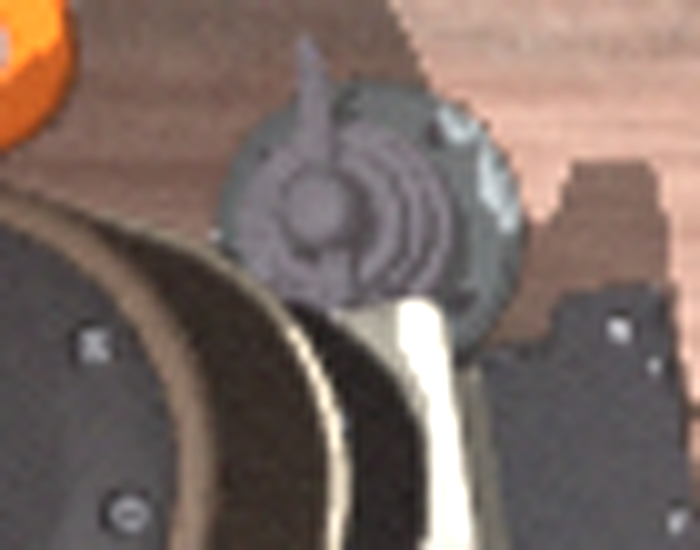

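```bash
python3 -m pendant '[[[0,0,-0.2,0,0,0,1],[0,0,-0.4,0,0,0,1],[0,0,-0.5,0,0,0,1],[0,0,-0.5,0,0,0,1]]]'
```

```text
t: 30.9
eef_pos: [0.4723, 0.0993, 0.084]
tcp_rot: [-1.569, 0.002, 1.742]
contact_force: [0.2, 0.1, 0.1]
width: 0.0002
```

```bash
python3 -m pendant '[[[0,0,-0.05,0,0,0,1],[0,0,-0.1,0,0,0,1],[0,0,-0.1,0,0,0,1]]]'
```

```text
t: 31.28
eef_pos: [0.4744, 0.0993, 0.0837]
tcp_rot: [-1.568, 0.003, 1.741]
contact_force: [-5.0, -0.3, 2.4]
width: 0.0009
```

```bash
python3 -m pendant '[[[0,0,-0.06,0,0,0,1],[0,0,-0.1,0,0,0,1],[0,0,-0.1,0,0,0,1]]]'
```

```text
t: 31.65
eef_pos: [0.4754, 0.0989, 0.0832]
tcp_rot: [-1.564, 0.004, 1.741]
contact_force: [-8.3, -1.3, 5.0]
width: 0.0003
```

```bash
python3 -c "
from h import *
snap('side','s23',(190,190,290,260),8,1.6)"
```

```text
(no output)
```

View pics/s23.png

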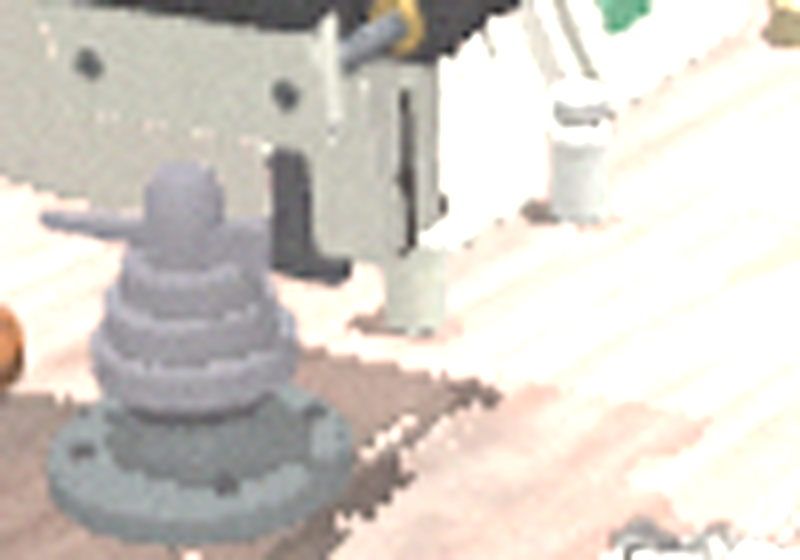

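```bash
python3 -m pendant '[[[0,0,-0.1,-0.004,0,0,1],[0,0,-0.15,-0.004,0,0,1],[0,0,-0.15,-0.004,0,0,1]]]'
```

```text
t: 32.08
eef_pos: [0.4771, 0.0981, 0.0824]
tcp_rot: [-1.563, 0.005, 1.74]
contact_force: [-9.4, -2.8, 5.5]
width: 0.0011
```

```bash
python3 -c "
from h import *
snap('side','s24',(190,190,270,250),9,1.6);snap('top','t24',(160,170,230,225),10,1.2)
s=sense();print(s['contact_force'],s['torque'],s['eef_pos'])"
```

```text
[-11.16518258  -2.08998174   5.28829517] [-0.77632909  3.59908903 -0.04458727] [0.47711531 0.09811119 0.08241088]
```

View pics/s24.png

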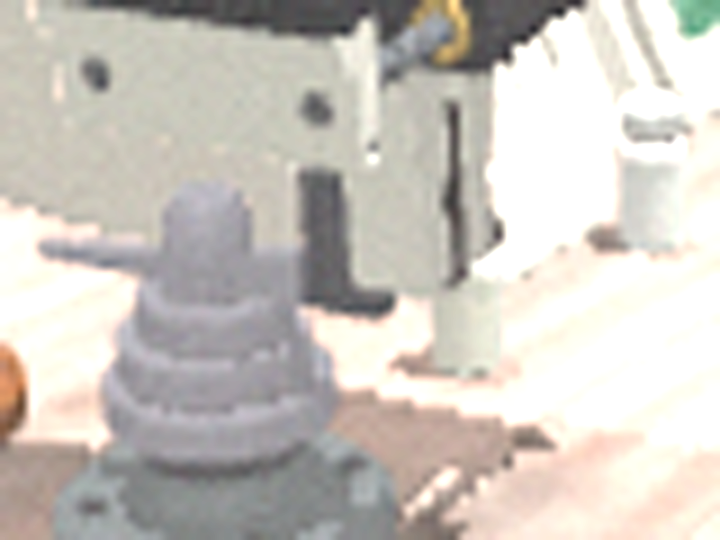

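View pics/t24.png

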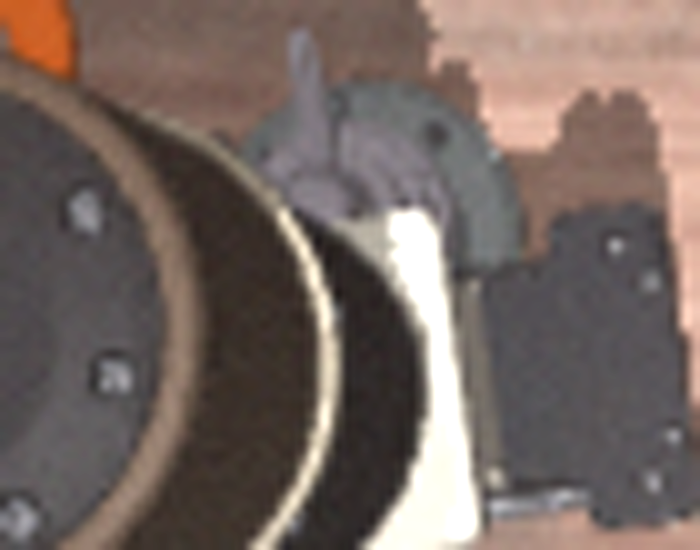

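```bash
python3 -m pendant '[[[0.03,-0.02,-0.1,-0.006,0,0,1],[0.03,-0.02,-0.2,-0.006,0,0,1],[0.03,-0.02,-0.2,-0.006,0,0,1]]]'
```

```text
t: 32.55
eef_pos: [0.479, 0.0977, 0.0818]
tcp_rot: [-1.561, 0.008, 1.739]
contact_force: [-13.4, -4.4, 7.5]
width: 0.0003
```

```bash
python3 -m pendant '[[[0,0,0.1,0,0,0,1],[0,0,0.4,0,0,0,1],[0,0,0.8,0,0,0,1],[0,0,0.8,0,0,0,1]]]'; python3 -c "
from h import *
snap('side','s25',(190,190,270,250),9,1.6);snap('top','t25',(160,170,230,225),10,1.2)
s=sense();print(s['contact_force'],s['eef_pos'])"
```

```text
t: 33.05
eef_pos: [0.4546, 0.0936, 0.0823]
tcp_rot: [-1.561, 0.007, 1.739]
contact_force: [0.2, -0.2, -0.4]
width: 0.0003
[-0.33804097  0.50775251  1.45085999] [0.45555086 0.09397145 0.08244104]
```

View pics/s25.png

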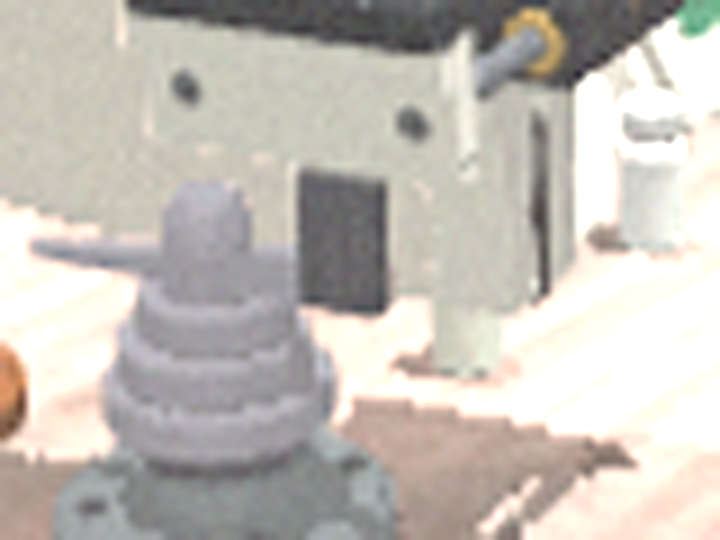

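View pics/t25.png

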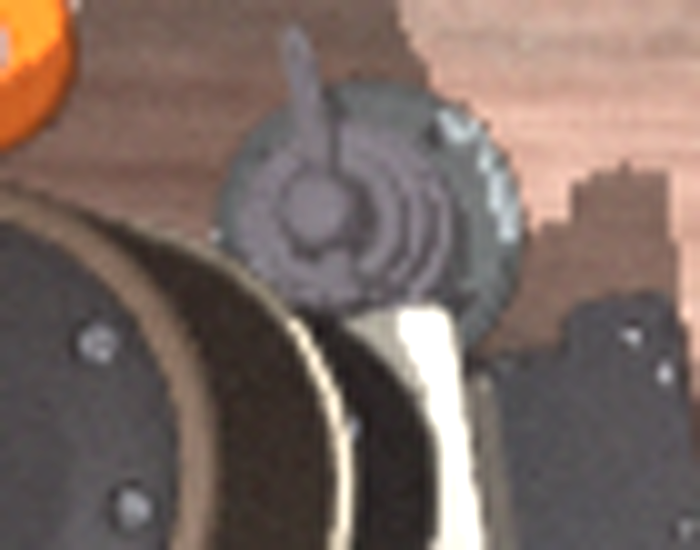

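```bash
python3 - <<'E'
from h import *
im=cv2.imread("pics/s25_raw.png")[203:233,190:236]
cv2.imwrite("pics/z25.png",cv2.convertScaleAbs(cv2.resize(im,None,fx=16,fy=16,interpolation=cv2.INTER_NEAREST),alpha=1.7))
a=.173;d=.0395
def W(x,y,z,sz=.0705,p=0):
    c,s=np.cos(p),np.sin(p); x,z=c*x-s*z,s*x+c*z
    x=x-d
    return proj("side",[.5365+x*np.cos(a)-y*np.sin(a),.1108+x*np.sin(a)+y*np.cos(a),sz+z])
for p in(0,.05):
  for n,q in dict(nose=(.091,0,.001),sole81=(.081,.004,0),sole60=(.060,.004,0),top81=(.081,.004,.004),top60=(.06,.004,.007),rbot=(-.011,.005,0),rtop=(-.011,.005,.038),fbot=(.011,.005,0),ftop=(.011,.005,.038),bbot=(-.011,-.005,0),btop=(-.011,-.005,.038)).items():
    print(p,n,((W(*q,p=p)-[190,203]+.5)*16).round(0))
E
```

```text
0 nose [ 78. 238.]
0 sole81 [120. 265.]
0 sole60 [240. 289.]
0 top81 [117. 240.]
0 top60 [237. 244.]
0 rbot [664. 375.]
0 rtop [653. 122.]
0 fbot [528. 349.]
0 ftop [514.  97.]
0 bbot [700. 348.]
0 btop [689.  97.]
0.05 nose [ 77. 210.]
0.05 sole81 [118. 240.]
0.05 sole60 [239. 270.]
0.05 top81 [117. 215.]
0.05 top60 [238. 226.]
0.05 rbot [665. 379.]
0.05 rtop [665. 128.]
0.05 fbot [528. 345.]
0.05 ftop [526.  96.]
0.05 bbot [700. 352.]
0.05 btop [701. 103.]
```

View pics/z25.png

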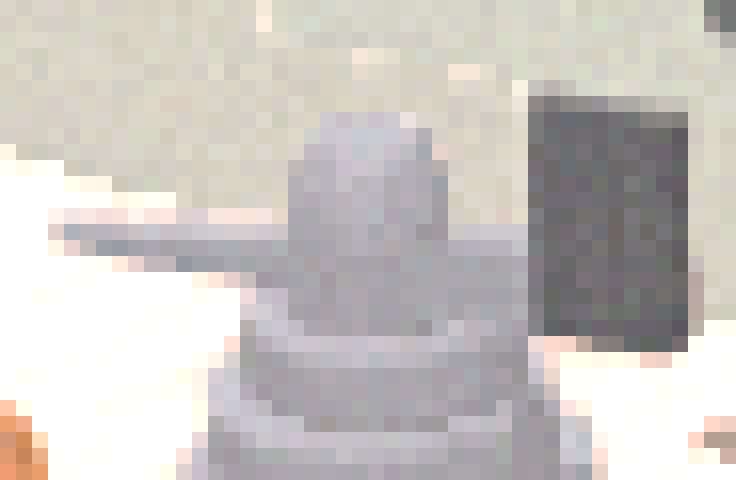

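```bash
python3 -c "
from h import *
a=.173;d=.068;tgt(.5365-d*np.cos(a),.1108-d*np.sin(a),.082,1.5708+a)"
```

```text
t 33.15 pos [0.4556 0.094  0.0824] w 0.0004 F [-0.3  0.5  1.5]
row [ 0.09  0.01 -0.49] [-0.009 -0.005 -0.007]
```

```bash
python3 -m pendant '[[[0.09,0.01,-0.3,-0.009,-0.005,-0.007,1],[0.09,0.01,-0.55,-0.009,-0.005,-0.007,1],[0.09,0.01,-0.65,-0.009,-0.005,-0.007,1],[0.09,0.01,-0.65,-0.009,-0.005,-0.007,1]]]'
```

```text
t: 33.65
eef_pos: [0.4746, 0.0998, 0.0817]
tcp_rot: [-1.57, 0.0, 1.744]
contact_force: [-0.1, 0.1, -0.1]
width: 0.0003
```

```bash
python3 -m pendant '[[[0,0,-0.06,0,0,0,1],[0,0,-0.12,0,0,0,1],[0,0,-0.12,0,0,0,1]]]'
```

```text
t: 34.02
eef_pos: [0.4774, 0.1001, 0.0814]
tcp_rot: [-1.569, 0.001, 1.743]
contact_force: [-4.5, -0.0, 1.7]
width: 0.0004
```

```bash
python3 -m pendant '[[[0.01,-0.02,-0.1,-0.003,0,0,1],[0.01,-0.02,-0.18,-0.003,0,0,1],[0.01,-0.02,-0.18,-0.003,0,0,1]]]'
```

```text
t: 34.4
eef_pos: [0.4787, 0.0991, 0.0809]
tcp_rot: [-1.564, 0.003, 1.742]
contact_force: [-12.0, -2.5, 6.7]
width: 0.0002
```

```bash
python3 -m pendant '[[[0.02,-0.02,-0.1,-0.006,0,0,1],[0.02,-0.02,-0.2,-0.006,0,0,1],[0.02,-0.02,-0.2,-0.006,0,0,1]]]'
```

```text
t: 34.78
eef_pos: [0.4799, 0.0981, 0.0802]
tcp_rot: [-1.561, 0.006, 1.741]
contact_force: [-14.2, -2.9, 7.4]
width: 0.0004
```

```bash
python3 -m pendant '[[[0,0,0.1,0,0,0,1],[0,0,0.6,0,0,0,1],[0,0,1.4,0,0,0,1],[0,-1,1.9,0,0,0,1],[0,-3,2,0,0,0,1],[-3,-5,2,0,0,0,1],[-5,-5,2,0,0,0,1],[-7,-5,2,0,0,0,1]]]'; python3 -c "
from h import *
snap('side','s26',(190,195,240,240),15,1.6);snap('top','t26',(170,165,225,215),12,1.2)
s=sense();print(s['contact_force'],s['eef_pos'])"
```

```text
t: 35.78
eef_pos: [0.4521, -0.0842, 0.2302]
tcp_rot: [-1.566, 0.006, 1.742]
contact_force: [0.9, 0.6, 0.0]
width: 0.0006
[0.1806382  1.0297608  0.36809463] [ 0.45171918 -0.0876367   0.22921931]
```

View pics/s26.png

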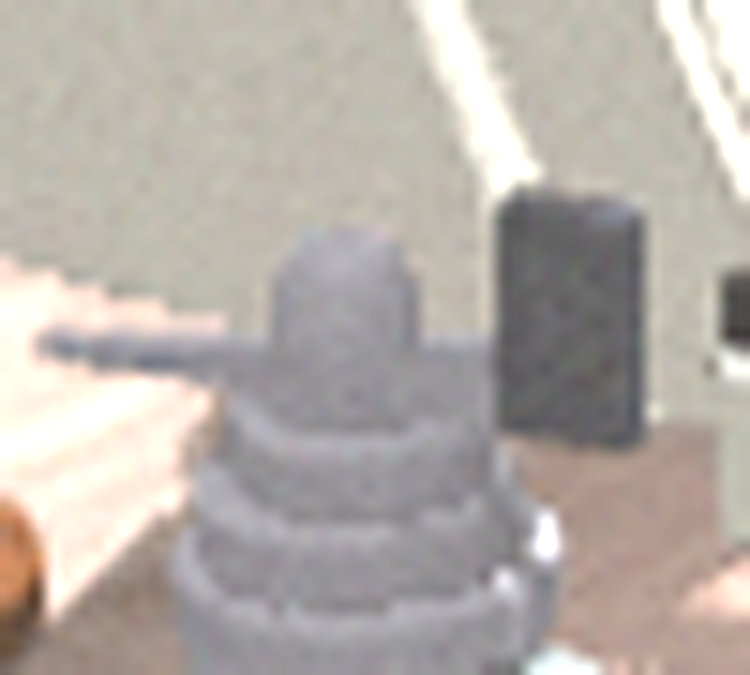

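View pics/t26.png

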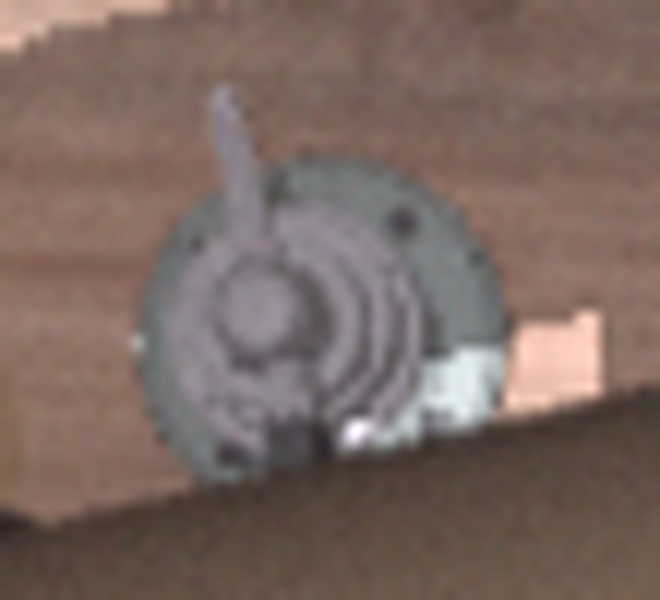

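```bash
python3 -m pendant '[[[-2,0,0,0,0,0,1],[-4,0,0,0,0,0,1],[-5,0,0,0,0,0,1],[-5,0,0,0,0,0,1],[-5,0,0,0,0,0,1],[-5,0,0,0,0,0,1]]]'; python3 -c "
from h import *
snap('side','s27',(150,170,280,270),6,1.6);snap('top','t27',(120,140,300,250),4.4,1.2)
a=cv2.imread('pics/s26_raw.png')[200:250,190:240].astype(int);b=cv2.imread('pics/s27_raw.png')[200:250,190:240].astype(int)
print(np.abs(a-b).mean())
t=cv2.imread('pics/t27_raw.png');u0,v0=170,165
cv2.imwrite('pics/t27z.png',cv2.convertScaleAbs(cv2.resize(t[165:220,170:225],None,fx=10,fy=10,interpolation=cv2.INTER_CUBIC),alpha=1.4))"
```

```text
t: 36.62
eef_pos: [0.4762, -0.2346, 0.2304]
tcp_rot: [-1.564, 0.006, 1.736]
contact_force: [-0.3, -0.1, 1.1]
width: 0.0005
17.019333333333332
```

View pics/s27.png

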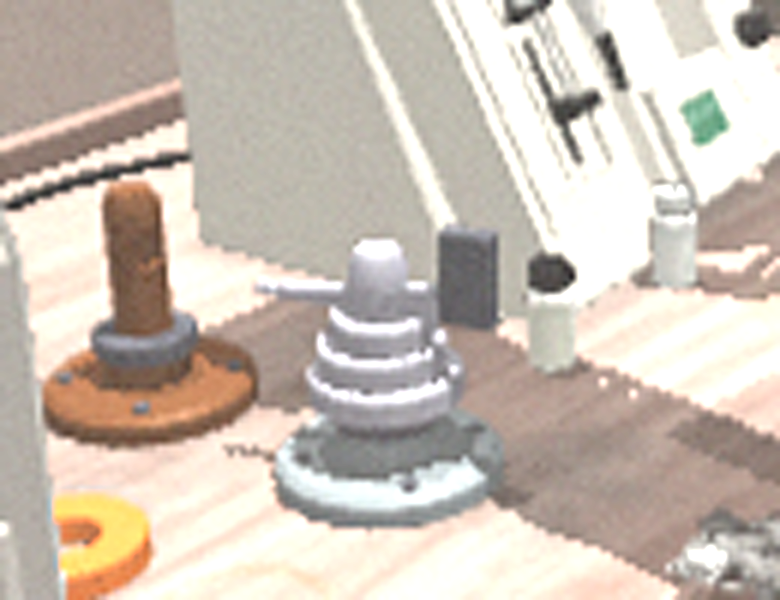

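View pics/t27z.png

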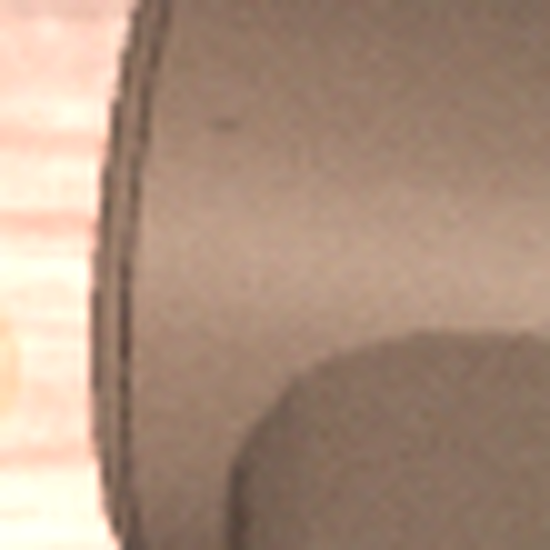

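View pics/t27.png

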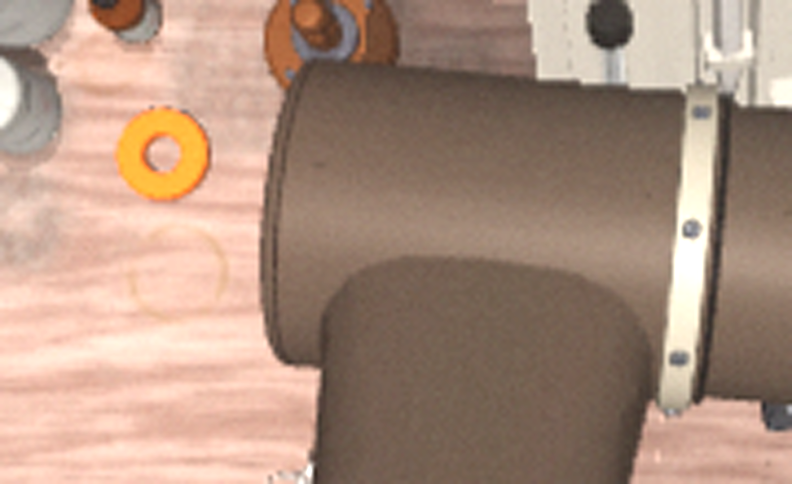

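```bash
python3 - <<'E'
from h import *
n=onz("top",(222+.5)/12-.5+170,(90+.5)/12-.5+165,.073); b=onz("top",(297+.5)/12-.5+170,(440+.5)/12-.5+165,.108)
print(n.round(4),b.round(4),np.arctan2(*(n-b)[1::-1]))
m=onz("top",(255+.5)/12-.5+170,(235+.5)/12-.5+165,.077); print(m, np.arctan2(*(n-m)[1::-1]))
print(tri((192.5,217.4),((222+.5)/12-.5+170,(90+.5)/12-.5+165)))
E
```

```text
[0.5895 0.1248 0.073 ] [0.5076 0.0995 0.108 ] 0.2996157701686011
[0.55587405 0.11560697 0.077     ] 0.2672396786907857
(array([0.58913925, 0.12451206, 0.07278345]), np.float64(0.0009607832244080041))
```

```bash
python3 - <<'E'
from h import *
f=lambda x,y:((x+.5)/15-.5+190,(y+.5)/15-.5+195)
for n,p,z in(("front bot",(497,430),.0705),("front top",(500,190),.1085),("rear bot",(640,446),.0705),("rear top",(643,207),.1085),("nose",(40,340),.0715),("tip",(343,236),.097)):
    X=onz("side",*f(*p),z); d=X-[.5365,.1108,0]; c,s=np.cos(.27),np.sin(.27); print(n,X.round(4),"along",(d[0]*c+d[1]*s).round(4),"across",(-d[0]*s+d[1]*c).round(4))
E
```

```text
front bot [0.5112 0.1061 0.0705] along -0.0256 across 0.0022
front top [0.5108 0.103  0.1085] along -0.0268 across -0.0007
rear bot [0.4895 0.0986 0.0705] along -0.0485 across 0.0007
rear top [0.4887 0.0965 0.1085] along -0.0499 across -0.0011
nose [0.5923 0.1218 0.0715] along 0.0567 across -0.0042
tip [0.5379 0.1089 0.097 ] along 0.0008 across -0.0022
```

```bash
python3 -c "
from workcell import *
print(close_job()); s=sense(); print(s['t'],s['contact_force'])"
```

```text
the job is handed in; nothing more can be done
None
the job is handed in; nothing more can be done
```

I threaded the large, medium and small rings onto the grey spindle in that order and wedged them in place. The job was handed in at about 37 s on the robot's clock, well under the 72 s limit.

**Wedge:** I put it into the slot from the robot's side, thin end first and sole down. When I first let go it tipped nose-up. I then pushed it twice from behind the block with shut fingers, each time to about 14 N.

**Last checks:**
- All three rings lay flat on each other in the side view.
- The wedge sat level and did not move between two pictures about 0.8 s apart, with the robot clear of it.
- Both vials stood in place in the last side picture. The last top picture had the arm over the spindle, so it confirmed nothing.

**Disagreements:**
- The wedge sits turned about 0.1 rad from the slot direction, within the slot's side play.
- It went about 5–6 mm deeper than the nominal gap predicts. The force climbed steadily as it went in, so I take that as give in the contact.

I did not pull on the wedge to test its hold.

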